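Put the comparator's setting set in order

ROBOT

A 6-joint arm with a two-finger parallel gripper is mounted at the origin on the work surface. World frame = base frame: x ahead of the robot, y to its left, z up, the work surface at z = 0. Lengths are in m, angles in degrees, forces in N, time in s.
With the tool pointing down it reaches from about 0.25 to 0.725 m from the base axis. Payload 9.7 kg.
Tool frame: the origin (TCP) lies between the finger pads; the fingertips stand 11 mm ahead of it and the grasp point (between the pads) lies 8 mm behind it; z points along the fingers, y is the line along which they close (so a half turn about z gives the same grasp; the last joint's range is limited). The gripper opens to 85 mm and grips with 20 to 120 N. Pads are 22 mm wide; open, the fingers measure 114 mm over their backs; the gripper's body (76 mm by 85 mm) begins 54 mm behind the grasp point. The pads swing forward as they close: fully open they stand 13 mm farther back than shut.
Start: joints at [64.057, 4.979, 10.078, 95.1, 0, 90], TCP at [0.241, 0.495, 0.242] pointing down, gripper open.
Joint ranges: [-179.16, 179.16], [-48.56, 103.87], [-65.8, 70.77], [-126.05, 130.52], [-82.76, 87.17], [-180, 180]. Speed limits (degrees/s): [127.2, 127.2, 147.25, 180, 180, 180].

INTERFACE

Orientations are given as [roll, pitch, yaw] about the fixed x, y, z axes, in that order (R = Rz(yaw) Ry(pitch) Rx(roll)).
In Python, from workcell import monitor, cams, ticket gives the robot as it stands.
- The arm moves only by the tool carry_out, never from a script. Its argument "plan" is a list of rows, each an object with "travel": the shift along the world's x, y, z as a fraction of full scale, a list of three; "angular": the turn, a rotation vector about the world's x, y, z as a fraction of full scale, a list of three; "grip": the gripper's target within -1 to 1 (fully open at 1, half-way at 0, shut at -1). In form: [{"travel": [x, y, z], "angular": [ax, ay, az], "grip": grip}, ...]. A call has 1 to 8 rows; each row is the pose to reach, as a shift and turn from the pose commanded when the call began; what a row does not reach only later rows make up. Full scale, the value 1, is 300 mm for a shift and 0.5 rad for a turn. A row lasts 1/12 s, in which the tool goes at most 41.7 mm and 7.16 degrees, less where a joint would pass 70% of its speed; a pose out of reach is approached as far as the arm can. A call with a number of a shift or a turn outside -1 to 1 is refused whole. A call with a gripper value outside its range is refused whole. The fingers move at their own pace and stop on an object; "grip_force" is the grip in N (left out, the last holds). Time passes only in rows, so rows that repeat a pose let the fingers close. It gives the time, the measured TCP pose, the force, the opening and the grip force at its end, in the units of the state.
- monitor.get_obs(): the state, without advancing time (a new reading comes with each control period).
- cams.camera(name): name is "side" or "top"; returns a dict with "frame" (384x512x3 uint8, red, green, blue), "mtx" (3x3 intrinsics, pixels), "dist" ([k1, k2, p1, p2, k3] as OpenCV has them; the pictures are not rectified), "view" (4x4, takes a point from world to camera coordinates). Camera axes: x right, y up, looking along -z (the intrinsics and any distortion apply to the point x, -y, -z); pixel columns grow to the right and rows downward; lengths in m; the calibration is good to about 2 mm. A picture is of the moment at which its call begins. There is no depth.
- ticket.job_done(): hands the job in; it is judged then, once.
The state is a dict: "time": time; "q": joint angles; "qd": joint speeds; "joint_efforts": joint torques, N m; "ee_pos": TCP position; "tcp_rot": TCP orientation; "wrist_force": force on the tool from outside, world axes, zero at the start; "torque": the same for the moment, N m; "opening": finger opening in m; "grasp_force": force on a finger pad.
Only numpy, scipy, OpenCV 4.12 (cv2) and the standard library are available. Lean on these libraries where they do the work, as an engineer would, in place of code of your own. Each camera call takes 0.05 s, during which the arm holds its last target. There are 200 camera calls.

TASK

Switch the comparator's isolator on, take the one wrong (short, black) standard out of the case into the red tray, and prove the correct replacement from the blue stock board before it goes in the case: stand it on the comparator's carriage, push the carriage fully in and press the foot down until it rests on the standard for about a second. Then draw the carriage fully out again, put the replacement and every standard left out on the bench upright in pockets of the case, one to a pocket, and with the whole set in place and the carriage out switch the isolator off last. Leave the brass standard, the good ones already in the case and the other things on the bench where they are.

Things in the scene. Friction and masses are not known exactly. Their poses are not given: they have to be found in the camera images.
- case: fixed light-wood case, 60 mm (x) by 284 mm (y) by 10 mm high, origin at the centre of its underside. Five square blue-felted pockets in a row along its y, centres at y = -112, -56, 0, 56, 112 mm (x = 0), each 52 by 52 mm inside; pocket floor 4 mm above the origin, outer walls 4 mm thick with their rim 10 mm above the origin, dividers slightly lower
- reject: fixed shallow red plastic tray, 120 by 120 mm, rim 18 mm high, walls and floor 5 mm thick, origin at the centre of its underside
- stock: fixed flat blue stock board, 85 mm (x) by 180 mm (y), 8 mm thick, origin at the centre of its underside; spare and tall stand on it, at y = +45 and -45 mm, either way round
- short: the one wrong standard in the case: blackened steel cylinder with a yellow dot on top, only 36 mm high, 46 mm diameter, upright; origin at the centre of its underside; about 0.2 kg
- kit1: good standard: bright steel cylinder with a white dot on top, 50 mm high, 46 mm diameter, upright; origin at the centre of its underside; about 0.3 kg; stands in a pocket of the case from the start, or is absent (None)
- kit2: good standard: bright steel cylinder with a white dot on top, 50 mm high, 46 mm diameter, upright; origin at the centre of its underside; about 0.3 kg; stands in a pocket of the case from the start, or is absent (None)
- kit3: good standard: bright steel cylinder with a white dot on top, 50 mm high, 46 mm diameter, upright; origin at the centre of its underside; about 0.3 kg; stands in a pocket of the case from the start, or is absent (None)
- kit4: good standard: bright steel cylinder with a white dot on top, 50 mm high, 46 mm diameter, upright; origin at the centre of its underside; about 0.3 kg; stands in a pocket of the case from the start, or is absent (None)
- spare: the correct replacement: bright steel cylinder with a white dot on top, 50 mm high, 46 mm diameter, upright; origin at the centre of its underside; about 0.3 kg; stands on the stock board
- tall: brass cylinder with a black dot on top, 64 mm high, 46 mm diameter, upright; origin at the centre of its underside; stands on the stock board; not of this set, must stay where it is
- loose1: good standard left out on the bench: bright steel cylinder with a white dot on top, 50 mm high, 46 mm diameter, upright; origin at the centre of its underside; about 0.3 kg; one to three of loose1..loose3 are there, the others absent (None)
- loose2: good standard left out on the bench: bright steel cylinder with a white dot on top, 50 mm high, 46 mm diameter, upright; origin at the centre of its underside; about 0.3 kg; one to three of loose1..loose3 are there, the others absent (None)
- loose3: good standard left out on the bench: bright steel cylinder with a white dot on top, 50 mm high, 46 mm diameter, upright; origin at the centre of its underside; about 0.3 kg; one to three of loose1..loose3 are there, the others absent (None)
- isolator_base: fixed grey isolator housing, 130 mm (x) by 80 mm (y) by 28 mm, with two steel cheeks (34 mm in x, at y = +-31 mm, 12 mm thick) up to 60 mm; origin at the centre of its underside. Red plate on its -x end (off), green plate on its +x end (on). The handle's hinge line runs along y, 45 mm above the origin
- isolator (a joint): isolator handle angle, rad: 0 = off (leans 0.7 rad from upright to the red, -x, end), 1.4 = on (leans 0.7 rad to the green, +x, end). Over-centre: upright is 0.7, from either side of which it falls to its end stop by itself; about 1 to 2 N at the grip moves it. Handle: a paddle 36 mm wide (y) and 10 mm thick, with a black grip 44 mm wide and 14 mm thick from 45 to 80 mm from the hinge, where it ends
- gauge: fixed height comparator: base 100 mm (x) by 330 mm (y, from -230 to +100), 18 mm thick, origin on the base's underside straight under the foot; column (radius 18 mm) at x = +68 mm; arm 30 mm wide (y) from the column to over the foot, between 135 and 161 mm high
- carriage (a joint): comparator carriage, m, slides along the gauge's +y: 0 = out at the loading place, 0.13 = in at its stop, where the plate's centre is under the foot. Friction about 2 N; stays where it is left
- carriage_plate (a point): centre of the carriage's flat plate top (70 by 64 mm, blue circle), where a standard is stood; axes as the gauge's; 35 mm above the bench
- carriage_handle (a point): top centre of the carriage's upright black peg, 14 mm diameter, 46 mm high; 66 mm to the gauge's -y of the plate's centre
- gauge_foot (a joint): travel of the comparator's foot, m, downward: 0 = up; limit 0.055. Sprung up (2 to 4.5 N net to hold down), rises by itself when let go. The foot's underside is 118 mm above the bench at 0 and so touches a 50 mm standard on the carriage at 0.033 (a 36 mm one at 0.047)
- gauge_knob (a point): top centre of the black knob (36 mm diameter, 14 mm thick) on the foot's rod, pressed down to lower the foot; 240 mm above the bench when up
- collar: loose copper collar, 84 mm across, 30 mm high; bystander
- oil: loose oil bottle, 52 mm across, 120 mm high; bystander
- brush: loose brush, 180 mm long along its x; bystander
There are look-alikes about, which are no part of the job. Of the things that look like the isolator_base, the larger one is meant. What is shaped like the spare but green is not meant.

How it is judged (in metres and radians):
On the way, in this order (a step that is already met when the one before it is completed fails the run):
1. the isolator is switched on (value of joint isolator above 1.25 rad), for 0.2 s.
2. with the isolator on, the replacement stands on the carriage under the foot, and the foot is down on it (value of joint isolator above 1.25 rad and horizontal distance between spare and gauge below 0.014 m and angle between spare's own z axis and vertical below 0.1 rad and value of joint carriage above 0.122 m and value of joint gauge_foot between 0.0318 and 0.0365 m), for 0.3 s.
3. with the isolator still on, all the standards are in their places and the carriage is out (value of joint isolator above 1.25 rad and value of joint carriage below 0.035 m and z of kit1 in the frame of case between 0.001 and 0.007 m and x of kit1 in the frame of case between -0.012 and 0.012 m and y of kit1 in the frame of case between -0.128 and 0.128 m and angle between each of kit1, kit2, kit3, kit4, loose1, loose2, loose3, spare's own z axis and vertical below 0.1 rad and z of kit2 in the frame of case between 0.001 and 0.007 m and x of kit2 in the frame of case between -0.012 and 0.012 m and y of kit2 in the frame of case between -0.128 and 0.128 m and z of kit3 in the frame of case between 0.001 and 0.007 m and x of kit3 in the frame of case between -0.012 and 0.012 m and y of kit3 in the frame of case between -0.128 and 0.128 m and z of kit4 in the frame of case between 0.001 and 0.007 m and x of kit4 in the frame of case between -0.012 and 0.012 m and y of kit4 in the frame of case between -0.128 and 0.128 m and z of loose1 in the frame of case between 0.001 and 0.007 m and x of loose1 in the frame of case between -0.012 and 0.012 m and y of loose1 in the frame of case between -0.128 and 0.128 m and z of loose2 in the frame of case between 0.001 and 0.007 m and x of loose2 in the frame of case between -0.012 and 0.012 m and y of loose2 in the frame of case between -0.128 and 0.128 m and z of loose3 in the frame of case between 0.001 and 0.007 m and x of loose3 in the frame of case between -0.012 and 0.012 m and y of loose3 in the frame of case between -0.128 and 0.128 m and z of spare in the frame of case between 0.001 and 0.007 m and x of spare in the frame of case between -0.012 and 0.012 m and y of spare in the frame of case between -0.128 and 0.128 m and x of short in the frame of reject between -0.05 and 0.05 m and y of short in the frame of reject between -0.05 and 0.05 m and z of short in the frame of reject below 0.03 m), for 0.2 s.
4. the isolator is switched off (value of joint isolator below 0.15 rad), for 0.2 s.
At the end, for the whole second after the job is handed in: Isolator off (< 0.15 rad), foot up (< 5 mm), carriage out (< 35 mm); replacement, loose and kept standards upright (0.1 rad) on pocket floors (underside < 7 mm above the case's); short one in the red tray, within 50 mm of its centre in x and y; all at rest (value of joint isolator below 0.15 rad and value of joint gauge_foot below 0.005 m and value of joint carriage below 0.035 m and z of kit1 in the frame of case between 0.001 and 0.007 m and x of kit1 in the frame of case between -0.012 and 0.012 m and y of kit1 in the frame of case between -0.128 and 0.128 m and angle between each of kit1, kit2, kit3, kit4, loose1, loose2, loose3, spare's own z axis and vertical below 0.1 rad and z of kit2 in the frame of case between 0.001 and 0.007 m and x of kit2 in the frame of case between -0.012 and 0.012 m and y of kit2 in the frame of case between -0.128 and 0.128 m and z of kit3 in the frame of case between 0.001 and 0.007 m and x of kit3 in the frame of case between -0.012 and 0.012 m and y of kit3 in the frame of case between -0.128 and 0.128 m and z of kit4 in the frame of case between 0.001 and 0.007 m and x of kit4 in the frame of case between -0.012 and 0.012 m and y of kit4 in the frame of case between -0.128 and 0.128 m and z of loose1 in the frame of case between 0.001 and 0.007 m and x of loose1 in the frame of case between -0.012 and 0.012 m and y of loose1 in the frame of case between -0.128 and 0.128 m and z of loose2 in the frame of case between 0.001 and 0.007 m and x of loose2 in the frame of case between -0.012 and 0.012 m and y of loose2 in the frame of case between -0.128 and 0.128 m and z of loose3 in the frame of case between 0.001 and 0.007 m and x of loose3 in the frame of case between -0.012 and 0.012 m and y of loose3 in the frame of case between -0.128 and 0.128 m and z of spare in the frame of case between 0.001 and 0.007 m and x of spare in the frame of case between -0.012 and 0.012 m and y of spare in the frame of case between -0.128 and 0.128 m and x of short in the frame of reject between -0.05 and 0.05 m and y of short in the frame of reject between -0.05 and 0.05 m and z of short in the frame of reject below 0.03 m and linear speed of each of loose1, loose2, loose3, spare, short below 0.02 m/s); the robot touches nothing.
It fails at once if a bystander or the brass standard is moved more than 3 cm (distance of any of collar, oil, brush, tall from where it was at the start of the episode above 0.03 m).
It fails at once if a good standard is taken out of the case (distance of any of kit1, kit2, kit3, kit4 from where it was at the start of the episode above 0.03 m).
Of kit1, kit2, kit3, kit4 only 1 to 1 are there at a start; the rules pass over those that are not, and their reading is None.
Of loose1, loose2, loose3 only 1 to 3 are there at a start; the rules pass over those that are not, and their reading is None.
At some moment in a run one of loose1, loose2, loose3 may be knocked a few centimetres aside while the robot is not near it.
It also fails if it takes over 210 s, if anything falls off the work surface, if the arm or the gripper's body presses on something with over 40 N, if the wrist force passes 120 N, or if a joint passes its speed limit or range.

## Working session

There is one attempt and no reset: what is moved stays moved. The work goes in short steps, Python scripts to look and compute and a tool call to move; the robot and the scene stay as the last step left them, time stands still between calls to the robot, and variables do not carry over. Pictures are saved under pics/ and viewed, at most 14 in all, crops included, and the job is handed in when it is done.

Besides the shell and the picture viewer there is one more tool, called after "Request:" as a command line: name --argument value ..., lists and objects as JSON in quotes. carry_out: Moves the arm, as the interface text tells. Its arguments: {"type":"object","properties":{"plan":{"type":"array","items":{"type":"object","properties":{"travel":{"type":"array","items":{"type":"number"}},"angular":{"type":"array","items":{"type":"number"}},"grip":{"type":"number"}}}},"grip_force":{"type":"number"}},"required":["plan"]}

```bash
ls; mkdir -p pics
cat > h.py <<'E'
import numpy as np, cv2
from workcell import monitor, cams, ticket
def snap(n):
    c=cams.camera(n); return c
def save(c,name,box=None,scale=1):
    im=c["frame"][:,:,::-1]
    if box: im=im[box[1]:box[3],box[0]:box[2]]
    cv2.imwrite("pics/"+name,cv2.resize(im,None,fx=scale,fy=scale,interpolation=cv2.INTER_CUBIC))
def ray(c,uv):
    p=cv2.undistortPoints(np.array([[uv]],float),np.array(c["mtx"],float),np.array(c["dist"],float))[0,0]
    V=np.array(c["view"]); d=V[:3,:3].T@np.array([p[0],-p[1],-1.]); o=-V[:3,:3].T@V[:3,3]
    return o,d/np.linalg.norm(d)
def plane(c,uv,z):
    o,d=ray(c,uv); return o+d*(z-o[2])/d[2]
def tri(c1,p1,c2,p2):
    o1,d1=ray(c1,p1);o2,d2=ray(c2,p2)
    A=np.stack([d1,-d2],1);t=np.linalg.lstsq(A,o2-o1,rcond=None)[0]
    a=o1+d1*t[0];b=o2+d2*t[1];return (a+b)/2,np.linalg.norm(a-b)
def proj(c,P):
    V=np.array(c["view"]);q=V[:3,:3]@np.array(P)+V[:3,3];q=np.array([[q[0],-q[1],-q[2]]])
    return cv2.projectPoints(q,np.zeros(3),np.zeros(3),np.array(c["mtx"],float),np.array(c["dist"],float))[0][0,0]
E
python3 - <<'E'
from h import *
o=monitor.get_obs()
for k in o: print(k,np.round(o[k],3))
for n in("top","side"):
    c=snap(n); save(c,n+"0.png",scale=1.5); V=np.array(c["view"]);print(n,np.round(-V[:3,:3].T@V[:3,3],3),np.round(c["mtx"],1).tolist(),c["dist"])
E
```

```text
pics
time 0.0
q [6.4058e+01 5.0110e+00 1.0032e+01 9.5098e+01 1.0000e-03 9.0001e+01]
qd [-0.033 -0.01  -0.032  0.04  -0.043 -0.051]
joint_efforts [-0.0000e+00 -5.2038e+01  4.6481e+01  1.6000e-02 -0.0000e+00 -0.0000e+00]
ee_pos [0.241 0.494 0.242]
tcp_rot [-1.79923e+02 -1.00000e-03  1.54057e+02]
wrist_force [ 0.104 -0.524 -0.217]
torque [-0.004 -0.019 -0.046]
grasp_force 0.0
opening 0.085
top [ 0.38  -0.08   1.462] [[450.3, 0.0, 251.2], [0.0, 450.3, 187.8], [0.0, 0.0, 1.0]] [-0.04627378  0.          0.          0.          0.        ]
side [-0.051 -0.646  1.175] [[436.8, 0.0, 252.7], [0.0, 436.8, 188.3], [0.0, 0.0, 1.0]] [0.01402597 0.         0.         0.         0.        ]
```

View pics/top0.png

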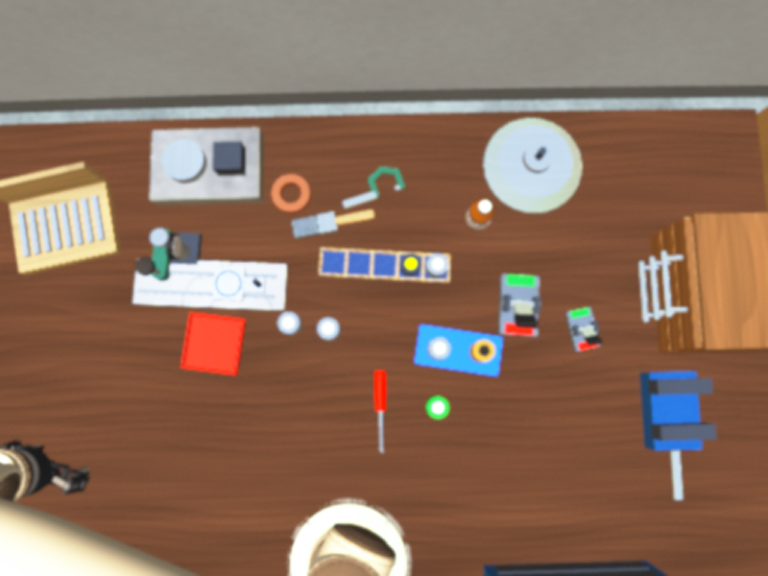

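View pics/side0.png

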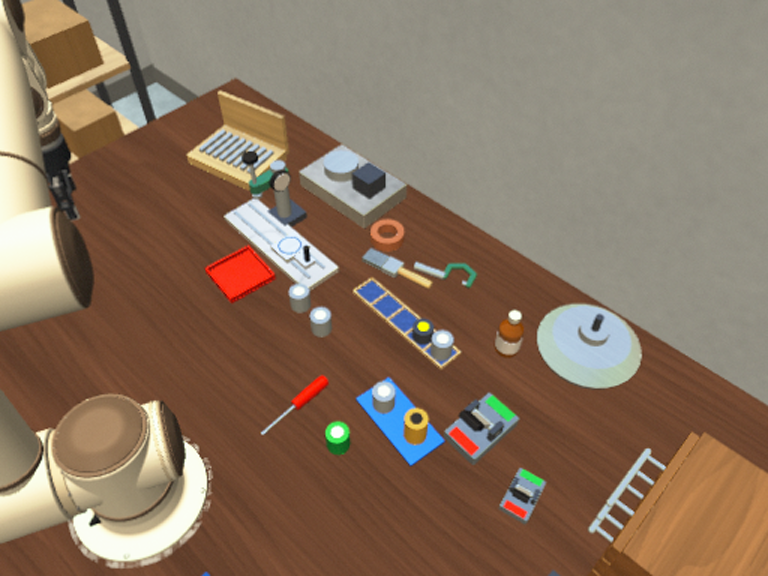

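Top view, 768×576 pixels. Candidates:
- **Isolator:** large one at (520,305), small look-alike at (583,328). I take the large one.
- **Spare:** steel with white dot on the blue board at (439,348). It could be confused with the green decoy (438,407), the brass standard (484,350), the loose ones (288,322) and (328,328), and the kit in the case (437,264).
- **Short:** yellow dot at (411,264).

The gauge is at (210,285) and the tray at (213,343).

Run:
```python
from h import *
ct=snap("top");cs=snap("side")
save(ct,"topc.png",(80,140,370,290),2.7)
a=cs["frame"][:,:,::-1][90:320,130:360]
cv2.imwrite("pics/sidec.png",cv2.resize(a,None,fx=2.6,fy=2.6,interpolation=cv2.INTER_CUBIC))
import pickle;pickle.dump((ct,cs),open("c0.pkl","wb"))
for n,c in(("top",ct),("side",cs)):
    f=c["frame"];h=cv2.cvtColor(f,cv2.COLOR_RGB2HSV)
    m={"white":(h[:,:,2]>215)&(h[:,:,1]<45),"yellow":cv2.inRange(h,(25,120,120),(34,255,255))>0,"green":cv2.inRange(h,(50,150,120),(70,255,255))>0,"red":(cv2.inRange(h,(0,180,150),(4,255,255))|cv2.inRange(h,(176,180,150),(180,255,255)))>0,"felt":cv2.inRange(h,(108,100,60),(125,255,190))>0,"board":cv2.inRange(h,(98,150,180),(112,255,255))>0,"brass":cv2.inRange(h,(14,150,120),(24,255,255))>0}
    for k,v in m.items():
        N,l,s,ce=cv2.connectedComponentsWithStats(v.astype(np.uint8))
        for i in range(1,N):
            x,y=ce[i]
            if s[i,4]>=8 and 60<x<430 and 80<y<340: print(n,k,np.round(ce[i],1),s[i].tolist(),np.round(plane(c,ce[i],.05 if k in("white",) else .01)[:2],3))
```

```text
top white [352.9 110.1] [324, 80, 60, 61, 2662] [ 0.829 -0.407]
top white [117.9 109.5] [101, 88, 38, 44, 1311] [0.848 0.36 ]
top white [138.3  91.6] [136, 90, 5, 5, 16] [0.908 0.294]
top white [156.8 125.2] [142, 119, 24, 11, 128] [0.792 0.231]
top white [238.9 132.5] [229, 129, 21, 8, 65] [ 0.761 -0.035]
top white [ 63.9 144.2] [60, 130, 8, 30, 118] [0.736 0.535]
top white [323.  137.2] [319, 133, 9, 9, 58] [ 0.74  -0.305]
top white [217.3 147.7] [211, 142, 13, 12, 120] [0.713 0.035]
top white [105.4 157.5] [101, 153, 10, 10, 80] [0.689 0.397]
top white [291.6 175.4] [285, 170, 14, 12, 140] [ 0.618 -0.2  ]
top white [143.7 190.1] [89, 174, 102, 32, 2630] [0.58  0.271]
top white [229.9 178.5] [229, 175, 2, 8, 8] [ 0.612 -0.004]
top white [429.1 194.5] [427, 176, 7, 38, 86] [ 0.547 -0.635]
top white [264.4 180.2] [264, 178, 2, 6, 9] [ 0.604 -0.114]
top white [347.9 203.2] [341, 200, 14, 8, 75] [ 0.525 -0.375]
top white [191.9 214.7] [186, 209, 13, 13, 132] [0.499 0.117]
top white [218.1 218.5] [212, 212, 13, 14, 133] [0.485 0.035]
top white [391.2 219.5] [387, 217, 8, 6, 31] [ 0.471 
[... 2770 characters left out ...]
 4, 8] [ 0.599 -0.126]
side felt [281.  229.7] [279, 229, 5, 3, 9] [ 0.597 -0.161]
side felt [301.8 234.5] [301, 233, 3, 4, 8] [ 0.629 -0.221]
side board [247.8 193.3] [242, 189, 14, 8, 53] [0.633 0.022]
side board [258.7 203.5] [253, 198, 14, 12, 66] [ 0.626 -0.036]
side board [269.4 212.7] [264, 208, 12, 10, 55] [ 0.623 -0.088]
side board [271.  217.2] [270, 216, 3, 4, 8] [ 0.612 -0.104]
side board [266.5 283.7] [238, 252, 58, 58, 926] [ 0.423 -0.256]
side brass [183.7  90.3] [180, 89, 8, 3, 9] [0.856 0.616]
side brass [68.5 93.6] [67, 92, 4, 4, 11] [0.505 0.951]
side brass [340.4 219.3] [333, 213, 16, 13, 98] [ 0.763 -0.276]
side brass [277.3 284.2] [270, 271, 17, 25, 254] [ 0.444 -0.28 ]
```

View pics/topc.png

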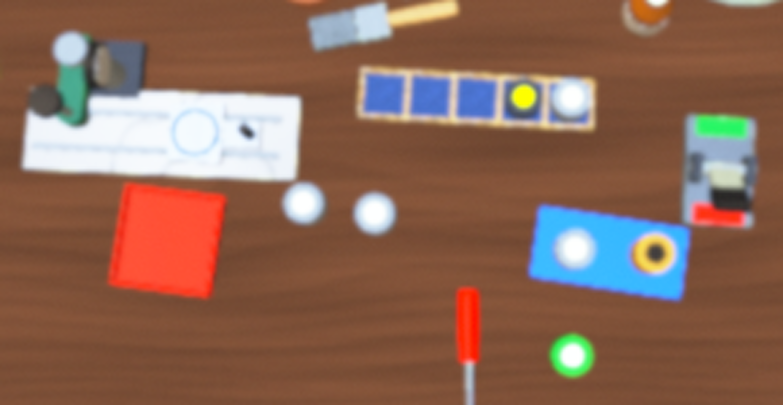

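View pics/sidec.png

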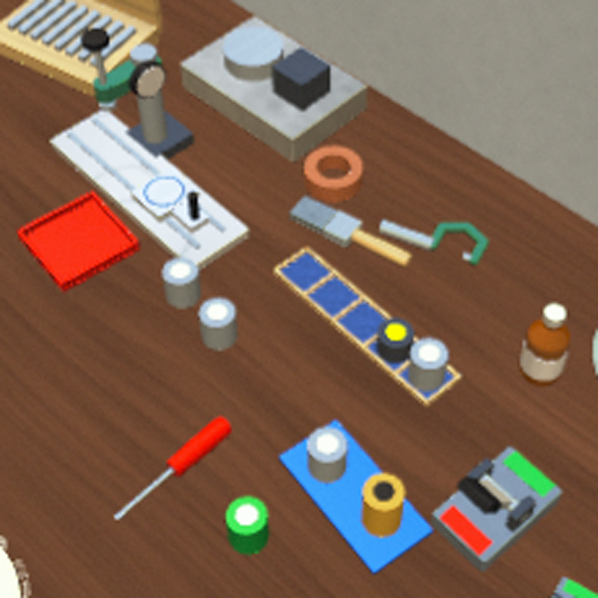

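The crops confirm the choices. Short, with the yellow dot, is at topc (523,97). The spare is at (575,249) on the blue board beside the black-dotted brass one. The large isolator's grip is at (730,197) on its red end. The carriage is out, with its circle at (194,131), peg at (247,130) and the gauge knob at (45,100).

Run:
```python
from h import *
import pickle;ct,cs=pickle.load(open("c0.pkl","rb"))
def cen(c,box,fn):
    x0,y0,x1,y1=box;f=c["frame"][y0:y1,x0:x1];h=cv2.cvtColor(f,cv2.COLOR_RGB2HSV)
    m=fn(h.astype(int)).astype(np.uint8);N,l,s,ce=cv2.connectedComponentsWithStats(m);i=1+np.argmax(s[1:,4]);return ce[i]+[x0,y0],s[i].tolist(),(l==i)
dark=lambda h:(h[:,:,2]<75)
P={}
for n,a,b,fn in(("knob",(88,168,108,186),(158,96,176,111),dark),("peg",(163,180,180,196),(199,161,210,178),lambda h:h[:,:,2]<110)):
    A=cen(ct,a,fn);B=cen(cs,b,fn);print(n,A[:2],B[:2])
    P[n]=(A[0],B[0])
w=lambda h:(h[:,:,2]>215)&(h[:,:,1]<45)
P["looseA"]=((191.9,214.7),cen(cs,(192,186,207,200),w)[0]);print(P["looseA"])
P["looseB"]=((218.1,218.5),(213.2,209.1));P["spare"]=((292.3,232.1),(255.5,260.));P["kit"]=((291.6,175.4),(294.8,224.9));P["short"]=((273.5,175.2),(281.8,217.3))
P["green"]=((291.6,271.4),(224.4,287.6))
P["tall"]=(cen(ct,(316,228,329,240),lambda h:h[:,:,2]<110)[0],cen(cs,(270,272,286,286),lambda h:h[:,:,2]<110)[0])
P["tray"]=((141.6,228.7),(159.6,181.7));P["isog"]=((346.5,186.4),(333.,271.7));P["isor"]=((345.7,219.5),(308.8,293.6))
circ=lambda h:(h[:,:,0]>95)&(h[:,:,0]<120)&(h[:,:,1]>50)
for c,box in((ct,(138,175,164,202)),(cs,(180,152,206,174))):
    m=cen(c,box,circ)[2];ys,xs=np.nonzero(m);e=cv2.fitEllipse(np.stack([xs,ys],1).astype(np.float32));P.setdefault("plate",[]).append(np.array(e[0])+box[:2])
P["pocket1"]=((221.8,174.6),(247,194.1));P["pocket2"]=((238.9,175.2),(258,203.5));P["pocket3"]=((256,176),(269.1,213.3))
P["foot_grip"]=(np.array((730,197))/2.7+[80,140],np.array((481,492))/2.6+[130,90])
for k,(a,b) in P.items():
    p,e=tri(ct,a,cs,b);print(k,np.round(a,1),np.round(b,1),np.round(p,4),"gap",round(e,4))
# gauge base edges, case rim, tray, iso rect
def rect(mask,z):
    cn=max(cv2.findContours(mask.astype(np.uint8),0,1)[0],key=cv2.contourArea)[:,0,:]
    q=np.array([plane(ct,p,z)[:2] for p in cn],np.float32);r=cv2.minAreaRect(q);return np.round(r[0],4),np.round(r[1],4),round(r[2],2)
h=cv2.cvtColor(ct["frame"],cv2.COLOR_RGB2HSV).astype(int)
def box(m,b):
    o=np.zeros_like(m);o[b[1]:b[3],b[0]:b[2]]=m[b[1]:b[3],b[0]:b[2]];return o
g=box((h[:,:,2]>170)&(h[:,:,1]<70),(84,170,196,212));print("gauge",rect(g,.018))
print("tray",rect(box((h[:,:,1]>170)&((h[:,:,0]<5)|(h[:,:,0]>175))&(h[:,:,2]>120),(110,200,170,260)),.018))
print("board",rect(box((h[:,:,0]>98)&(h[:,:,0]<112)&(h[:,:,1]>130),(270,210,340,255)),.008))
print("iso",rect(box((h[:,:,1]<80)|((h[:,:,1]>150)&(h[:,:,0]>50)&(h[:,:,0]<70))|((h[:,:,0]<4)&(h[:,:,1]>180)),(328,176,368,230)),.028))
```

```text
knob (array([101.27272727, 178.09090909]), [12, 7, 3, 6, 11]) (array([166.31506849, 104.84931507]), [4, 5, 10, 9, 73])
peg (array([171. , 188.5]), [7, 8, 3, 2, 4]) (array([204.03448276, 168.34482759]), [4, 3, 3, 10, 29])
((191.9, 214.7), array([200.53333333, 190.96666667]))Traceback (most recent call last):
  File "<stdin>", line 19, in <module>
cv2.error: OpenCV(4.12.0) /io/opencv/modules/imgproc/src/shapedescr.cpp:361: error: (-201:Incorrect size of input array) There should be at least 5 points to fit the ellipse in function 'fitEllipseNoDirect'
```

```bash
cat > m.py <<'E'
from h import *
import pickle;ct,cs=pickle.load(open("c0.pkl","rb"))
def cen(c,box,fn):
    x0,y0,x1,y1=box;f=c["frame"][y0:y1,x0:x1];h=cv2.cvtColor(f,cv2.COLOR_RGB2HSV)
    m=fn(h.astype(int)).astype(np.uint8);N,l,s,ce=cv2.connectedComponentsWithStats(m,connectivity=8);i=1+np.argmax(s[1:,4]);return ce[i]+[x0,y0],s[i].tolist(),(l==i)
P={}
k=cen(ct,(88,168,104,186),lambda h:(h[:,:,2]<95));print("knobtop",k[:2])
P["knob"]=(k[0],(166.3,104.8))
P["knobman"]=((96.7,177),(166.5,104))
pk=cen(ct,(163,180,182,196),lambda h:h[:,:,2]<140);print("peg",pk[:2])
P["peg"]=((171.5,188),(204.6,164.7))
w=lambda h:(h[:,:,2]>215)&(h[:,:,1]<45)
P["looseA"]=((191.9,214.7),(199.2,193.5))
P["looseB"]=((218.1,218.5),(213.2,209.1));P["spare"]=((292.3,232.1),(255.5,260.));P["kit"]=((291.6,175.4),(294.8,224.9));P["short"]=((273.5,175.2),(281.8,217.3))
P["tall"]=(cen(ct,(316,228,329,240),lambda h:h[:,:,2]<110)[0],cen(cs,(270,272,286,286),lambda h:h[:,:,2]<110)[0])
P["isog"]=((346.5,186.4),(333.,271.7));P["isor"]=((345.7,219.5),(308.8,293.6))
for s,c,box in((15,ct,(138,175,164,202)),(25,cs,(181,154,205,173))):
    m=cen(c,box,lambda h:(h[:,:,0]>95)&(h[:,:,0]<118)&(h[:,:,1]>s))
    print("circ",m[:2]);x,y,ww,hh=m[1][:4];P.setdefault("plate",[]).append(np.array([x+(ww-1)/2,y+(hh-1)/2])+box[:2])
P["platem"]=((151.9,188.3),(193,163.3))
P["pocket1"]=((221.8,174.6),(247,194.1));P["pocket2"]=((238.9,175.2),(258,203.5));P["pocket3"]=((256,176),(269.1,213.3))
P["grip"]=(np.array((730,197))/2.7+[80,140],np.array((481,492))/2.6+[130,90])
for k,(a,b) in P.items():
    p,e=tri(ct,a,cs,b);print(k,np.round(a,1),np.round(b,1),np.round(p,4),"gap",round(e,4))
def rect(mask,z):
    cn=max(cv2.findContours(mask.astype(np.uint8),0,1)[0],key=cv2.contourArea)[:,0,:]
    q=np.array([plane(ct,p,z)[:2] for p in cn],np.float32);r=cv2.minAreaRect(q);return np.round(r[0],4),np.round(r[1],4),round(r[2],2)
h=cv2.cvtColor(ct["frame"],cv2.COLOR_RGB2HSV).astype(int)
def box(m,b):
    o=np.zeros_like(m);o[b[1]:b[3],b[0]:b[2]]=m[b[1]:b[3],b[0]:b[2]];return o
print("gauge",rect(box((h[:,:,2]>170)&(h[:,:,1]<70),(84,170,196,212)),.018))
print("tray",rect(box((h[:,:,1]>170)&((h[:,:,0]<5)|(h[:,:,0]>175))&(h[:,:,2]>120),(110,200,170,260)),.018))
print("board",rect(box((h[:,:,0]>98)&(h[:,:,0]<112)&(h[:,:,1]>130),(270,210,340,255)),.008))
print("iso",rect(box((h[:,:,1]<80)|((h[:,:,1]>150)&(h[:,:,0]>50)&(h[:,:,0]<70))|((h[:,:,0]<4)&(h[:,:,1]>180)),(328,176,368,230)),.028))
E
python3 m.py
```

```text
knobtop (array([ 97.07142857, 176.6122449 ]), [3, 4, 13, 10, 98])
peg (array([171.        , 188.33333333]), [7, 7, 3, 4, 9])
circ (array([151.75688073, 188.64220183]), [0, 4, 26, 21, 218])
circ (array([194.22764228, 163.39837398]), [4, 0, 20, 19, 123])
knob [ 97.1 176.6] [166.3 104.8] [0.594  0.3588 0.2307] gap 0.0034
knobman [ 96.7 177. ] [166.5 104. ] [0.5931 0.3575 0.2352] gap 0.001
peg [171.5 188. ] [204.6 164.7] [0.5807 0.1759 0.0815] gap 0.0005
looseA [191.9 214.7] [199.2 193.5] [0.4991 0.1174 0.0474] gap 0.0001
looseB [218.1 218.5] [213.2 209.1] [0.4854 0.0346 0.0495] gap 0.0001
spare [292.3 232.1] [255.5 260. ] [ 0.4382 -0.1966  0.0567] gap 0.001
kit [291.6 175.4] [294.8 224.9] [ 0.6163 -0.1995  0.0549] gap 0.0011
short [273.5 175.2] [281.8 217.3] [ 0.621  -0.1429  0.0373] gap 0.0014
tall [322.5 233.2] [277.1 278.5] [ 0.4314 -0.2875  0.0705] gap 0.0011
isog [346.5 186.4] [333.  271.7] [ 0.5818 -0.378   0.025 ] gap 0.0009
isor [345.7 219.5] [308.8 293.6] [ 0.4756 -0.3703  0.0275] gap 0.0006
plate [150.5 189. ] [194.5 163. ] [0.5898 0.2519 0.0271] gap 0.0081
platem [151.9 188.3] [193.  163.3] [0.5877 0.2498 0.0293] gap 0.0018
pocket1 [221.8 174.6] [247.  194.1] [0.6327 0.025  0.0035] gap 0.0003
pocket2 [238.9 175.2] [258.  203.5] [ 0.6292 -0.0309  0.0032] gap 0.0012
pocket3 [256 176] [269.1 213.3] [ 0.6249 -0.0866  0.0033] gap 0.0025
grip [350.4 213. ] [315.  279.2] [ 0.4906 -0.3719  0.0939] gap 0.0002
gauge (array([0.5896, 0.2934]), array([0.3323, 0.1048]), 86.35)
tray (array([0.4602, 0.284 ]), array([0.1256, 0.1224]), 81.76)
board (array([ 0.4357, -0.2421]), array([0.1812, 0.0857]), 80.02)
iso (array([ 0.5198, -0.3686]), array([0.0984, 0.1541]), 83.45)
```

Measured heights and spacings fit the text: spare top 57 mm, kit 55, loose 48–50, short 37, brass 70. Case yaw is about -4°. Going to the isolator now, with the closing line along the case's x.

Request:
carry_out --plan '[{"travel":[0.21,-0.963,0],"angular":[0,0,-0.79],"grip":-1},{"travel":[0.21,-0.963,0],"angular":[0,0,-0.79],"grip":-1},{"travel":[0.21,-0.963,0],"angular":[0,0,-0.79],"grip":-1},{"travel":[0.21,-0.963,0],"angular":[0,0,-0.79],"grip":-1},{"travel":[0.21,-0.963,0],"angular":[0,0,-0.79],"grip":-1},{"travel":[0.21,-0.963,0],"angular":[0,0,-0.79],"grip":-1},{"travel":[0.21,-0.963,0],"angular":[0,0,-0.79],"grip":-1},{"travel":[0.21,-0.963,0],"angular":[0,0,-0.79],"grip":-1}]'

```text
time: 0.87
ee_pos: [0.3042, 0.2009, 0.2428]
tcp_rot: [180.0, 0.1, 131.2]
wrist_force: [-0.4, 0.7, 1.2]
opening: 0.0001
grasp_force: 0.0
```

Request:
carry_out --plan '[{"travel":[0.21,-0.963,0],"angular":[0,0,-0.79],"grip":-1},{"travel":[0.21,-0.963,0],"angular":[0,0,-0.79],"grip":-1},{"travel":[0.21,-0.963,0],"angular":[0,0,-0.79],"grip":-1},{"travel":[0.21,-0.963,0],"angular":[0,0,-0.79],"grip":-1},{"travel":[0.21,-0.963,0],"angular":[0,0,-0.79],"grip":-1},{"travel":[0.21,-0.963,0],"angular":[0,0,-0.79],"grip":-1},{"travel":[0.21,-0.963,0],"angular":[0,0,-0.79],"grip":-1},{"travel":[0.21,-0.963,0],"angular":[0,0,-0.79],"grip":-1}]'

```text
time: 1.53
ee_pos: [0.3671, -0.0885, 0.2418]
tcp_rot: [-180.0, 0.1, 108.4]
wrist_force: [0.0, 0.8, 0.5]
opening: -0.0001
grasp_force: 0.0
```

Request:
carry_out --plan '[{"travel":[0.21,-0.963,0],"angular":[0,0,-0.79],"grip":-1},{"travel":[0.21,-0.963,0],"angular":[0,0,-0.79],"grip":-1},{"travel":[0.21,-0.963,0],"angular":[0,0,-0.79],"grip":-1},{"travel":[0.21,-0.963,0],"angular":[0,0,-0.79],"grip":-1},{"travel":[0.21,-0.963,0],"angular":[0,0,-0.79],"grip":-1},{"travel":[0.21,-0.963,0],"angular":[0,0,-0.79],"grip":-1},{"travel":[0.21,-0.963,0],"angular":[0,0,-0.79],"grip":-1},{"travel":[0.21,-0.963,0],"angular":[0,0,-0.79],"grip":-1}]'

```text
time: 2.2
ee_pos: [0.4303, -0.377, 0.2391]
tcp_rot: [-179.8, -0.1, 86.0]
wrist_force: [0.9, -0.4, -0.3]
opening: 0.0002
grasp_force: 0.0
```

Request:
carry_out --plan '[{"travel":[0,0,-0.12],"angular":[0,0,0],"grip":-1},{"travel":[0,0,-0.25],"angular":[0,0,0],"grip":-1},{"travel":[0,0,-0.37],"angular":[0,0,0],"grip":-1},{"travel":[0,0,-0.49],"angular":[0,0,0],"grip":-1},{"travel":[0,0,-0.49],"angular":[0,0,0],"grip":-1}]'

```text
time: 2.62
ee_pos: [0.427, -0.3691, 0.0876]
tcp_rot: [-179.5, -0.4, 86.2]
wrist_force: [-0.3, 0.9, -0.3]
opening: -0.0006
grasp_force: 0.0
```

Request:
carry_out --plan '[{"travel":[0.05,0,0],"angular":[0,0,0],"grip":-1},{"travel":[0.1,0,0],"angular":[0,0,0],"grip":-1},{"travel":[0.15,0,0],"angular":[0,0,0],"grip":-1},{"travel":[0.2,0,0],"angular":[0,0,0],"grip":-1},{"travel":[0.25,0,0],"angular":[0,0,0],"grip":-1},{"travel":[0.3,0,0],"angular":[0,0,0],"grip":-1},{"travel":[0.34,0,0],"angular":[0,0,0],"grip":-1},{"travel":[0.37,0,0],"angular":[0,0,0],"grip":-1}]'

```text
time: 3.28
ee_pos: [0.5424, -0.3719, 0.0975]
tcp_rot: [179.9, 0.1, 86.2]
wrist_force: [0.5, -0.1, -0.6]
opening: -0.0004
grasp_force: 0.0
```

Request:
carry_out --plan '[{"travel":[0,0,0],"angular":[0,0,0],"grip":-1},{"travel":[-0.05,0,0.1],"angular":[0,0,0],"grip":-1},{"travel":[-0.1,0,0.24],"angular":[0,0,0],"grip":-1},{"travel":[-0.1,0,0.36],"angular":[0,0,0],"grip":1},{"travel":[-0.1,0.1,0.4],"angular":[0,0,0],"grip":1},{"travel":[-0.1,0.2,0.4],"angular":[0,0,0],"grip":1},{"travel":[-0.1,0.3,0.4],"angular":[0,0,0],"grip":1},{"travel":[-0.1,0.4,0.4],"angular":[0,0,0],"grip":1}]'

```text
time: 3.95
ee_pos: [0.5099, -0.2511, 0.2167]
tcp_rot: [179.9, 0.0, 86.1]
wrist_force: [-0.5, 0.0, 0.2]
opening: 0.0607
grasp_force: 0.0
```

Run:
```python
from h import *
c=snap("top");d=snap("side");a=c["frame"][170:240,320:380];b=d["frame"][250:320,290:350]
cv2.imwrite("pics/iso1.png",cv2.resize(np.hstack([a,b])[:,:,::-1],None,fx=5,fy=5,interpolation=cv2.INTER_CUBIC))
```

```text
(no output)
```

View pics/iso1.png

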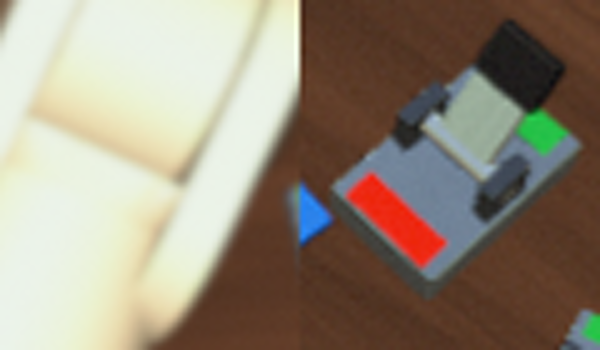

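The right half (side view) shows the handle lying on the green end at (520,65), so the isolator is on. Next is the short one.

Request:
carry_out --plan '[{"travel":[0.1,0.1,0],"angular":[0,0,0],"grip":1},{"travel":[0.2,0.2,-0.1],"angular":[0,0,0],"grip":1},{"travel":[0.3,0.3,-0.2],"angular":[0,0,0],"grip":1},{"travel":[0.367,0.363,-0.3],"angular":[0,0,0],"grip":1},{"travel":[0.367,0.363,-0.35],"angular":[0,0,0],"grip":1},{"travel":[0.367,0.363,-0.35],"angular":[0,0,0],"grip":1},{"travel":[0.367,0.363,-0.35],"angular":[0,0,0],"grip":1}]'

```text
time: 4.63
ee_pos: [0.6198, -0.143, 0.1091]
tcp_rot: [-179.8, -0.0, 86.2]
wrist_force: [0.1, -0.9, 0.7]
opening: 0.0854
grasp_force: 0.0
```

Request:
carry_out --plan '[{"travel":[0,0,-0.07],"angular":[0,0,0],"grip":1},{"travel":[0,0,-0.14],"angular":[0,0,0],"grip":1},{"travel":[0,0,-0.2],"angular":[0,0,0],"grip":1},{"travel":[0,0,-0.26],"angular":[0,0,0],"grip":1},{"travel":[0,0,-0.267],"angular":[0,0,0],"grip":1},{"travel":[0,0,-0.267],"angular":[0,0,0],"grip":1},{"travel":[0,0,-0.267],"angular":[0,0,0],"grip":1}]'

```text
time: 5.22
ee_pos: [0.6213, -0.1443, 0.0328]
tcp_rot: [179.9, 0.0, 86.1]
wrist_force: [0.1, 0.5, 0.7]
opening: 0.0855
grasp_force: 0.0
```

Request:
carry_out --plan '[{"travel":[0,0,0],"angular":[0,0,0],"grip":-1},{"travel":[0,0,0],"angular":[0,0,0],"grip":-1},{"travel":[0,0,0],"angular":[0,0,0],"grip":-1},{"travel":[0,0,0],"angular":[0,0,0],"grip":-1},{"travel":[0,0,0],"angular":[0,0,0],"grip":-1},{"travel":[0,0,0],"angular":[0,0,0],"grip":-1},{"travel":[0,0,0],"angular":[0,0,0],"grip":-1},{"travel":[0,0,0],"angular":[0,0,0],"grip":-1}]' --grip_force 40

```text
time: 5.88
ee_pos: [0.621, -0.1434, 0.0314]
tcp_rot: [179.9, 0.0, 86.2]
wrist_force: [-1.6, 0.3, 6.5]
opening: 0.0445
grasp_force: 40.5
```

Request:
carry_out --plan '[{"travel":[0,0,0.06],"angular":[0,0,0],"grip":-1},{"travel":[0,0,0.18],"angular":[0,0,0],"grip":-1},{"travel":[0,0,0.3],"angular":[0,0,0],"grip":-1},{"travel":[-0.08,0.1,0.4],"angular":[0,0,0],"grip":-1},{"travel":[-0.15,0.22,0.4],"angular":[0,0,0],"grip":-1},{"travel":[-0.2,0.34,0.4],"angular":[0,0,0],"grip":-1},{"travel":[-0.25,0.46,0.4],"angular":[0,0,0],"grip":-1},{"travel":[-0.3,0.58,0.4],"angular":[0,0,0],"grip":-1}]'

```text
time: 6.55
ee_pos: [0.5294, 0.0323, 0.1504]
tcp_rot: [180.0, -0.0, 86.1]
wrist_force: [0.8, 0.5, -3.1]
opening: 0.0442
grasp_force: 42.3
```

Request:
carry_out --plan '[{"travel":[-0.05,0.13,0],"angular":[0,0,0],"grip":-1},{"travel":[-0.1,0.25,0],"angular":[0,0,0],"grip":-1},{"travel":[-0.15,0.38,0],"angular":[0,0,0],"grip":-1},{"travel":[-0.2,0.51,0],"angular":[0,0,0],"grip":-1},{"travel":[-0.237,0.64,0],"angular":[0,0,0],"grip":-1},{"travel":[-0.237,0.76,0],"angular":[0,0,0],"grip":-1},{"travel":[-0.237,0.843,0],"angular":[0,0,0],"grip":-1},{"travel":[-0.237,0.843,0],"angular":[0,0,0],"grip":-1}]'

```text
time: 7.22
ee_pos: [0.4588, 0.2878, 0.1498]
tcp_rot: [-180.0, -0.1, 86.4]
wrist_force: [1.0, -0.2, -2.4]
opening: 0.0449
grasp_force: 42.3
```

Request:
carry_out --plan '[{"travel":[0,0,-0.09],"angular":[0,0,0],"grip":-1},{"travel":[0,0,-0.19],"angular":[0,0,0],"grip":-1},{"travel":[0,0,-0.28],"angular":[0,0,0],"grip":-1},{"travel":[0,0,-0.36],"angular":[0,0,0],"grip":-1},{"travel":[0,0,-0.387],"angular":[0,0,0],"grip":-1},{"travel":[0,0,-0.387],"angular":[0,0,0],"grip":-1},{"travel":[0,0,-0.387],"angular":[0,0,0],"grip":-1}]'

```text
time: 7.8
ee_pos: [0.4595, 0.2834, 0.0343]
tcp_rot: [-180.0, 0.0, 86.2]
wrist_force: [0.5, -0.3, -2.1]
opening: 0.0445
grasp_force: 43.5
```

Request:
carry_out --plan '[{"travel":[0,0,0],"angular":[0,0,0],"grip":0.35},{"travel":[0,0,0],"angular":[0,0,0],"grip":0.35},{"travel":[0,0,0],"angular":[0,0,0],"grip":0.35},{"travel":[0,0,0],"angular":[0,0,0],"grip":0.35},{"travel":[0,0,0.1],"angular":[0,0,0],"grip":0.35},{"travel":[0,0,0.2],"angular":[0,0,0],"grip":0.35},{"travel":[0,0,0.32],"angular":[0,0,0],"grip":0.5},{"travel":[0,0,0.4],"angular":[0,0,0],"grip":1}]'

```text
time: 8.47
ee_pos: [0.46, 0.2839, 0.1575]
tcp_rot: [179.9, -0.1, 86.2]
wrist_force: [1.2, 0.2, 0.8]
opening: 0.0743
grasp_force: 0.0
```

Request:
carry_out --plan '[{"travel":[0,-0.13,0],"angular":[0,0,0],"grip":1},{"travel":[0,-0.26,0],"angular":[0,0,0],"grip":1},{"travel":[0,-0.39,0],"angular":[0,0,0],"grip":1},{"travel":[0,-0.52,0],"angular":[0,0,0],"grip":1},{"travel":[0,-0.65,0],"angular":[0,0,0],"grip":1},{"travel":[0,-0.78,0],"angular":[0,0,0],"grip":1},{"travel":[0,-0.9,0],"angular":[0,0,0],"grip":1},{"travel":[-0.05,-1,0],"angular":[0,0,0],"grip":1}]'

```text
time: 9.13
ee_pos: [0.4455, -0.0186, 0.1543]
tcp_rot: [179.9, 0.0, 86.1]
wrist_force: [1.2, -0.6, -0.3]
opening: 0.0852
grasp_force: 0.0
```

Request:
carry_out --plan '[{"travel":[-0.023,-0.13,0],"angular":[0,0,0],"grip":1},{"travel":[-0.023,-0.26,0],"angular":[0,0,0],"grip":1},{"travel":[-0.023,-0.39,0],"angular":[0,0,0],"grip":1},{"travel":[-0.023,-0.5,0],"angular":[0,0,0],"grip":1},{"travel":[-0.023,-0.57,0],"angular":[0,0,0],"grip":1},{"travel":[-0.023,-0.602,0],"angular":[0,0,0],"grip":1},{"travel":[-0.023,-0.602,0],"angular":[0,0,0],"grip":1},{"travel":[-0.023,-0.602,-0.05],"angular":[0,0,0],"grip":1}]'

```text
time: 9.8
ee_pos: [0.4388, -0.1972, 0.1414]
tcp_rot: [179.8, 0.1, 86.1]
wrist_force: [-0.2, -0.2, 0.5]
opening: 0.0855
grasp_force: 0.0
```

Request:
carry_out --plan '[{"travel":[0,0,-0.08],"angular":[0,0,0],"grip":1},{"travel":[0,0,-0.16],"angular":[0,0,0],"grip":1},{"travel":[0,0,-0.24],"angular":[0,0,0],"grip":1},{"travel":[0,0,-0.31],"angular":[0,0,0],"grip":1},{"travel":[0,0,-0.353],"angular":[0,0,0],"grip":1},{"travel":[0,0,-0.353],"angular":[0,0,0],"grip":1},{"travel":[0,0,-0.353],"angular":[0,0,0],"grip":1}]'

```text
time: 10.38
ee_pos: [0.4376, -0.1957, 0.0332]
tcp_rot: [-179.9, -0.0, 86.2]
wrist_force: [-0.5, 0.1, 0.3]
opening: 0.0851
grasp_force: 0.0
```

Request:
carry_out --plan '[{"travel":[0,0,0],"angular":[0,0,0],"grip":-1},{"travel":[0,0,0],"angular":[0,0,0],"grip":-1},{"travel":[0,0,0],"angular":[0,0,0],"grip":-1},{"travel":[0,0,0],"angular":[0,0,0],"grip":-1},{"travel":[0,0,0],"angular":[0,0,0],"grip":-1},{"travel":[0,0,0],"angular":[0,0,0],"grip":-1},{"travel":[0,0,0],"angular":[0,0,0],"grip":-1},{"travel":[0,0,0],"angular":[0,0,0],"grip":-1}]'

```text
time: 11.05
ee_pos: [0.4384, -0.1971, 0.0344]
tcp_rot: [179.9, 0.0, 86.2]
wrist_force: [-0.2, 2.0, 6.3]
opening: 0.0452
grasp_force: 40.4
```

Run:
```python
from h import *
c=snap("top");d=snap("side")
import pickle;pickle.dump((c,d),open("c1.pkl","wb"))
a=c["frame"][140:290,80:370];cv2.imwrite("pics/t1.png",cv2.resize(a[:,:,::-1],None,fx=2.7,fy=2.7,interpolation=cv2.INTER_CUBIC))
a=d["frame"][90:190,130:280];cv2.imwrite("pics/s1.png",cv2.resize(a[:,:,::-1],None,fx=5,fy=5,interpolation=cv2.INTER_CUBIC))
for z in(.035,):print(plane(c,(151.9,188.4),z))
```

```text
[0.58727397 0.24799993 0.035     ]
```

View pics/t1.png

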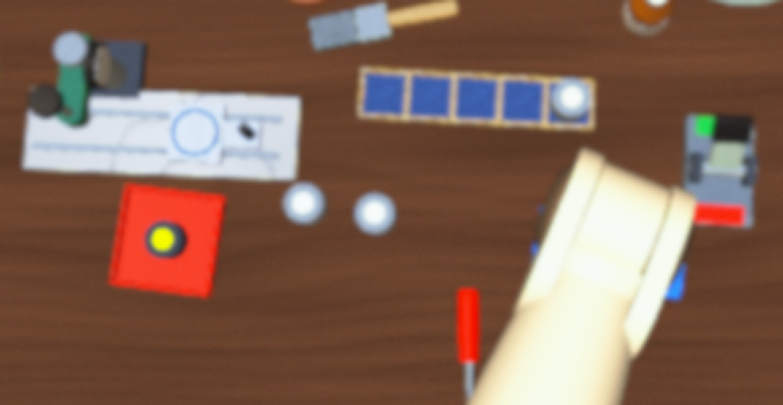

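View pics/s1.png

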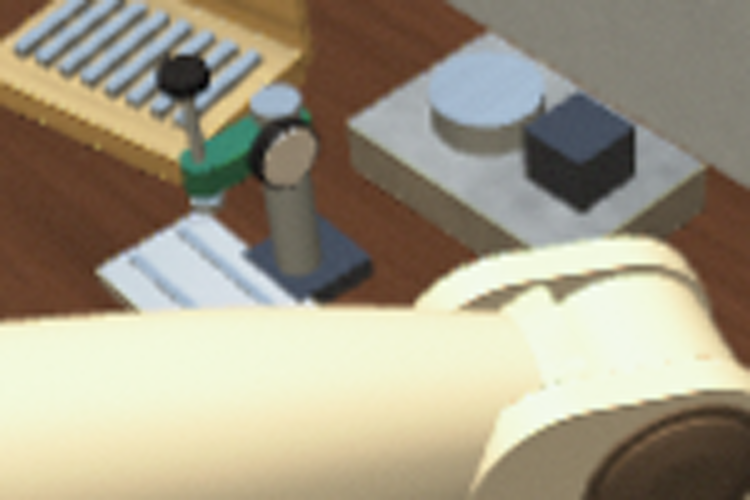

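The short standard is in the red tray at t1 (163,239), the isolator handle is on green, both loose standards are unmoved, and the spare is gripped (45 mm). Next: stand it on the carriage plate, whose circle at (195,131) gives about (0.587, 0.246).

Request:
carry_out --plan '[{"travel":[0,0,0.08],"angular":[0,0,0],"grip":-1},{"travel":[0,0,0.2],"angular":[0,0,0],"grip":-1},{"travel":[0,0,0.33],"angular":[0,0,0],"grip":-1},{"travel":[0,0.03,0.45],"angular":[0,0,0],"grip":-1},{"travel":[0.05,0.14,0.46],"angular":[0,0,0],"grip":-1},{"travel":[0.1,0.25,0.46],"angular":[0,0,0],"grip":-1},{"travel":[0.15,0.36,0.46],"angular":[0,0,0],"grip":-1},{"travel":[0.2,0.47,0.46],"angular":[0,0,0],"grip":-1}]'

```text
time: 11.82
ee_pos: [0.4981, -0.0546, 0.1716]
tcp_rot: [180.0, 0.0, 86.1]
wrist_force: [1.0, -0.6, -1.8]
opening: 0.0451
grasp_force: 42.3
```

Request:
carry_out --plan '[{"travel":[0.05,0.12,0],"angular":[0,0,0],"grip":-1},{"travel":[0.1,0.24,0],"angular":[0,0,0],"grip":-1},{"travel":[0.15,0.36,0],"angular":[0,0,0],"grip":-1},{"travel":[0.2,0.48,0],"angular":[0,0,0],"grip":-1},{"travel":[0.25,0.6,0],"angular":[0,0,0],"grip":-1},{"travel":[0.28,0.72,0],"angular":[0,0,0],"grip":-1},{"travel":[0.295,0.82,0],"angular":[0,0,0],"grip":-1},{"travel":[0.295,0.88,0],"angular":[0,0,0],"grip":-1}]'

```text
time: 12.48
ee_pos: [0.5865, 0.2112, 0.1702]
tcp_rot: [-179.9, -0.0, 86.3]
wrist_force: [0.8, -0.4, -3.1]
opening: 0.045
grasp_force: 42.2
```

Request:
carry_out --plan '[{"travel":[0,0.07,0],"angular":[0,0,0],"grip":-1},{"travel":[0,0.125,-0.08],"angular":[0,0,0],"grip":-1},{"travel":[0,0.125,-0.16],"angular":[0,0,0],"grip":-1},{"travel":[0,0.125,-0.24],"angular":[0,0,0],"grip":-1},{"travel":[0,0.125,-0.32],"angular":[0,0,0],"grip":-1},{"travel":[0,0.125,-0.367],"angular":[0,0,0],"grip":-1},{"travel":[0,0.125,-0.367],"angular":[0,0,0],"grip":-1},{"travel":[0,0.125,-0.367],"angular":[0,0,0],"grip":-1}]'

```text
time: 13.15
ee_pos: [0.5858, 0.2455, 0.0606]
tcp_rot: [-179.9, 0.0, 86.2]
wrist_force: [0.3, -0.9, -2.8]
opening: 0.0448
grasp_force: 45.8
```

Request:
carry_out --plan '[{"travel":[0,0,-0.002],"angular":[0,0,0],"grip":1},{"travel":[0,0,-0.002],"angular":[0,0,0],"grip":1},{"travel":[0,0,0],"angular":[0,0,0],"grip":1},{"travel":[0,0,0],"angular":[0,0,0],"grip":1},{"travel":[0,0,0],"angular":[0,0,0],"grip":1},{"travel":[0,0,0.08],"angular":[0,0,0],"grip":1},{"travel":[0,0,0.2],"angular":[0,0,0],"grip":1},{"travel":[0,0,0.3],"angular":[0,0,0],"grip":1}]'

```text
time: 13.82
ee_pos: [0.5859, 0.2454, 0.1524]
tcp_rot: [-180.0, 0.0, 86.2]
wrist_force: [0.8, 0.1, 0.4]
opening: 0.0856
grasp_force: 0.0
```

Request:
carry_out --plan '[{"travel":[0,-0.12,0],"angular":[0,0,0],"grip":1},{"travel":[0,-0.24,0],"angular":[0,0,0],"grip":1},{"travel":[-0.05,-0.36,0],"angular":[0,0,0],"grip":1},{"travel":[-0.1,-0.48,0],"angular":[0,0,0],"grip":1},{"travel":[-0.15,-0.6,0],"angular":[0,0,0],"grip":1},{"travel":[-0.2,-0.72,0],"angular":[0,0,0],"grip":1},{"travel":[-0.2,-0.84,0],"angular":[0,0,0],"grip":0},{"travel":[-0.2,-0.96,0],"angular":[0,0,0],"grip":0}]'

```text
time: 14.48
ee_pos: [0.5254, -0.044, 0.1518]
tcp_rot: [179.9, 0.0, 86.2]
wrist_force: [0.5, 0.6, 0.7]
opening: 0.0636
grasp_force: 0.0
```

Run:
```python
from h import *
c=snap("top");d=snap("side")
import pickle;pickle.dump((c,d),open("c2.pkl","wb"))
a=c["frame"][160:230,84:200];b=d["frame"][95:205,140:256]
cv2.imwrite("pics/p2.png",cv2.resize(np.vstack([a,b])[:,:,::-1],None,fx=3.3,fy=3.3,interpolation=cv2.INTER_CUBIC))
for n,k,bx in(("top",c,(138,172,166,204)),("side",d,(183,140,206,168))):
    f=k["frame"][bx[1]:bx[3],bx[0]:bx[2]].astype(int);m=(f.min(2)>240)
    ys,xs=np.nonzero(m);print(n,len(xs),xs.mean()+bx[0],ys.mean()+bx[1],plane(k,(xs.mean()+bx[0],ys.mean()+bx[1]),.085))
```

```text
top 0 nan nan [nan nan nan]
side 0 nan nan [nan nan nan]<stdin>:8: RuntimeWarning: Mean of empty slice.
  ret = ret.dtype.type(ret / rcount)
```

View pics/p2.png

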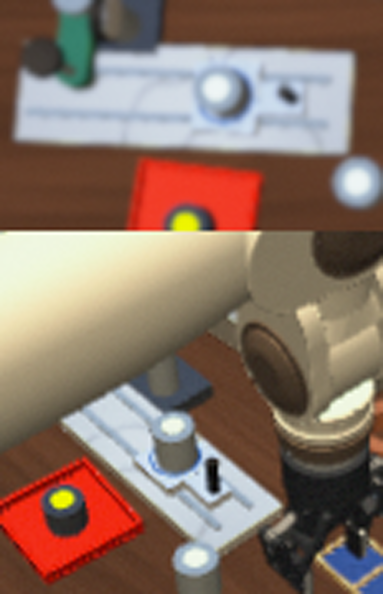

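```bash
cat > dot.py <<'E'
from h import *
import pickle,sys
def dot(c,P,r=5):
    u=proj(c,P);x0,y0=(np.round(u)-r).astype(int);g=c["frame"][y0:y0+2*r+1,x0:x0+2*r+1].min(2).astype(float)
    t=g.max()-12;ys,xs=np.nonzero(g>t);return u,np.array([xs.mean()+x0,ys.mean()+y0]),len(xs),g.max()
if __name__=="__main__":
    for f in("c0.pkl","c2.pkl"):
        c,d=pickle.load(open(f,"rb"))
        for n,P in(("loA",(.4991,.1174,.05)),("loB",(.4854,.0346,.05)))+((("spare",(.5866,.2458,.085)),) if f=="c2.pkl" else (("spare",(.4382,-.1966,.058)),)):
            a=dot(c,P);b=dot(d,P);print(f,n,a,b,np.round(tri(c,a[1],d,b[1]),4) if 0 else (np.round(tri(c,a[1],d,b[1])[0],4)))
    c,d=pickle.load(open("c0.pkl","rb"))
    for n,P in(("plate",(.5866,.246,.035)),("peg",(.582,.179,.081)),("knob",(.5938,.357,.24))): print(n,proj(c,P),proj(d,P))
E
python3 dot.py
```

```text
c0.pkl loA (array([191.7962382 , 214.62276624]), array([191.67346939, 214.57142857]), 49, np.float64(254.0)) (array([199.12395212, 193.01214212]), array([198.85185185, 193.74074074]), 27, np.float64(249.0)) [0.4993 0.1188 0.0449]
c0.pkl loB (array([218.11276836, 218.45711974]), array([218.32653061, 218.42857143]), 49, np.float64(254.0)) (array([213.18715206, 209.00091073]), array([213.03225806, 209.58064516]), 31, np.float64(249.0)) [0.4852 0.0345 0.0473]
c0.pkl spare (array([292.45255441, 231.94301374]), array([292.6, 231.6]), 50, np.float64(254.0)) (array([255.3411675 , 259.80160541]), array([255.42857143, 260.26190476]), 42, np.float64(250.0)) [ 0.439  -0.197   0.0551]
c2.pkl loA (array([191.7962382 , 214.62276624]), array([191.67857143, 214.67857143]), 28, np.float64(238.0)) (array([199.12395212, 193.01214212]), array([198.73076923, 193.76923077]), 26, np.float64(235.0)) [0.4988 0.1188 0.0452]
c2.pkl loB (array([218.11276836, 218.45711974]), array([220.75      , 218.23333333]), 60, np.float64(232.0)) (array([213.18715206, 209.00091073]), array([217.625, 211.   ]), 8, np.float64(155.0)) [0.4895 0.0243 0.0439]
c2.pkl spare (array([148.9450945 , 186.36201278]), array([149.17857143, 186.39285714]), 28, np.float64(238.0)) (array([192.13366901, 153.06539033]), array([191.78947368, 153.42105263]), 19, np.float64(233.0)) [0.586  0.2459 0.0838]
plate [152.51621087 188.59483573] [193.56338864 162.88480945]
peg [170.59868012 187.56547869] [204.21719225 164.16041821]
knob [ 96.18654136 176.61578128] [166.69450983 102.83379634]
```

Spare measures (0.586, 0.246), top 84 mm, so it is upright on the plate. Next I grip the peg and push the carriage in.

Request:
carry_out --plan '[{"travel":[0.03,0.12,0],"angular":[0,0,0],"grip":0},{"travel":[0.06,0.24,0],"angular":[0,0,0],"grip":0},{"travel":[0.09,0.36,0],"angular":[0,0,0],"grip":0},{"travel":[0.12,0.48,0],"angular":[0,0,0],"grip":0},{"travel":[0.15,0.6,0],"angular":[0,0,0],"grip":0},{"travel":[0.185,0.7,0],"angular":[0,0,0],"grip":0},{"travel":[0.185,0.735,0],"angular":[0,0,0],"grip":0},{"travel":[0.185,0.735,0],"angular":[0,0,0],"grip":0}]'

```text
time: 15.25
ee_pos: [0.5815, 0.1811, 0.1505]
tcp_rot: [-180.0, -0.0, 86.4]
wrist_force: [-0.8, -1.0, 0.6]
opening: 0.0426
grasp_force: 0.0
```

Request:
carry_out --plan '[{"travel":[0,0,-0.08],"angular":[0,0,0],"grip":0},{"travel":[0,0,-0.16],"angular":[0,0,0],"grip":0},{"travel":[0,0,-0.23],"angular":[0,0,0],"grip":0},{"travel":[0,0,-0.28],"angular":[0,0,0],"grip":0},{"travel":[0,0,-0.28],"angular":[0,0,0],"grip":0},{"travel":[0,0,-0.28],"angular":[0,0,0],"grip":0}]'

```text
time: 15.75
ee_pos: [0.5811, 0.1772, 0.0669]
tcp_rot: [-179.9, 0.0, 86.1]
wrist_force: [-0.6, -0.7, 0.2]
opening: 0.0431
grasp_force: 0.0
```

Request:
carry_out --plan '[{"travel":[0,0,0],"angular":[0,0,0],"grip":-1},{"travel":[0,0,0],"angular":[0,0,0],"grip":-1},{"travel":[0,0,0],"angular":[0,0,0],"grip":-1},{"travel":[0,0,0],"angular":[0,0,0],"grip":-1},{"travel":[0,0,0],"angular":[0,0,0],"grip":-1},{"travel":[0,0,0],"angular":[0,0,0],"grip":-1},{"travel":[0,0,0],"angular":[0,0,0],"grip":-1}]' --grip_force 25

```text
time: 16.33
ee_pos: [0.5819, 0.1781, 0.0688]
tcp_rot: [179.9, -0.0, 86.2]
wrist_force: [-3.5, -1.2, 5.9]
opening: 0.0127
grasp_force: 24.6
```

Request:
carry_out --plan '[{"travel":[0.001,0.015,0],"angular":[0,0,0],"grip":-1},{"travel":[0.003,0.04,0],"angular":[0,0,0],"grip":-1},{"travel":[0.005,0.07,0],"angular":[0,0,0],"grip":-1},{"travel":[0.007,0.1,0],"angular":[0,0,0],"grip":-1},{"travel":[0.009,0.13,0],"angular":[0,0,0],"grip":-1},{"travel":[0.011,0.16,0],"angular":[0,0,0],"grip":-1},{"travel":[0.013,0.19,0],"angular":[0,0,0],"grip":-1},{"travel":[0.015,0.22,0],"angular":[0,0,0],"grip":-1}]'

```text
time: 17.0
ee_pos: [0.586, 0.2445, 0.0688]
tcp_rot: [180.0, -0.0, 86.2]
wrist_force: [-6.3, -1.8, 6.5]
opening: 0.013
grasp_force: 24.7
```

Request:
carry_out --plan '[{"travel":[0.002,0.03,0],"angular":[0,0,0],"grip":-1},{"travel":[0.004,0.06,0],"angular":[0,0,0],"grip":-1},{"travel":[0.006,0.085,0],"angular":[0,0,0],"grip":-1},{"travel":[0.007,0.105,0],"angular":[0,0,0],"grip":-1},{"travel":[0.008,0.12,0],"angular":[0,0,0],"grip":-1},{"travel":[0.009,0.13,0],"angular":[0,0,0],"grip":-1},{"travel":[0.009,0.13,0],"angular":[0,0,0],"grip":-1}]'

```text
time: 17.58
ee_pos: [0.5884, 0.2842, 0.0688]
tcp_rot: [-180.0, -0.1, 86.2]
wrist_force: [-6.5, 2.5, 7.7]
opening: 0.0129
grasp_force: 24.8
```

Request:
carry_out --plan '[{"travel":[0.001,0.01,0],"angular":[0,0,0],"grip":-1},{"travel":[0.001,0.02,0],"angular":[0,0,0],"grip":-1},{"travel":[0.001,0.02,0],"angular":[0,0,0],"grip":-1}]'

```text
time: 17.83
ee_pos: [0.5887, 0.288, 0.0689]
tcp_rot: [-180.0, 0.1, 86.1]
wrist_force: [-8.1, -9.0, 9.9]
opening: 0.013
grasp_force: 25.0
```

Request:
carry_out --plan '[{"travel":[0,0.005,0],"angular":[0,0,0],"grip":-1},{"travel":[0,0.01,0],"angular":[0,0,0],"grip":-1},{"travel":[0,0.01,0],"angular":[0,0,0],"grip":-1}]'

```text
time: 18.08
ee_pos: [0.5886, 0.2881, 0.0689]
tcp_rot: [-180.0, 0.4, 86.0]
wrist_force: [-8.6, -21.8, 13.7]
opening: 0.0129
grasp_force: 25.3
```

Request:
carry_out --plan '[{"travel":[0,-0.01,0],"angular":[0,0,0],"grip":0},{"travel":[0,-0.01,0],"angular":[0,0,0],"grip":0},{"travel":[0,-0.01,0],"angular":[0,0,0],"grip":0},{"travel":[0,-0.01,0],"angular":[0,0,0],"grip":0},{"travel":[0,-0.01,0.06],"angular":[0,0,0],"grip":0},{"travel":[0,-0.04,0.15],"angular":[0,0,0],"grip":0},{"travel":[0,-0.15,0.2],"angular":[0,0,0],"grip":0},{"travel":[0,-0.25,0.28],"angular":[0,0,0],"grip":-1}]'

```text
time: 18.75
ee_pos: [0.5886, 0.2172, 0.1506]
tcp_rot: [-179.9, 0.0, 86.3]
wrist_force: [-0.1, -0.4, -0.6]
opening: 0.0318
grasp_force: 0.0
```

Request:
carry_out --plan '[{"travel":[0,0,0.13],"angular":[0,0,0],"grip":-1},{"travel":[0,0,0.26],"angular":[0,0,0],"grip":-1},{"travel":[0,0,0.39],"angular":[0,0,0],"grip":-1},{"travel":[0,0,0.5],"angular":[0,0,0],"grip":-1},{"travel":[0,0,0.53],"angular":[0,0,0],"grip":-1},{"travel":[0,0,0.53],"angular":[0,0,0],"grip":-1}]'

```text
time: 19.25
ee_pos: [0.5899, 0.2176, 0.3137]
tcp_rot: [179.7, -0.1, 86.2]
wrist_force: [-0.4, -0.5, 0.4]
opening: -0.0002
grasp_force: 0.0
```

Run:
```python
from h import *
from dot import dot
c=snap("top");d=snap("side")
import pickle;pickle.dump((c,d),open("c3.pkl","wb"))
a=c["frame"][160:230,84:240];b=d["frame"][95:205,140:296]
cv2.imwrite("pics/p3.png",cv2.resize(np.vstack([a,b])[:,:,::-1],None,fx=3.2,fy=3.2,interpolation=cv2.INTER_CUBIC))
```

```text
(no output)
```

View pics/p3.png

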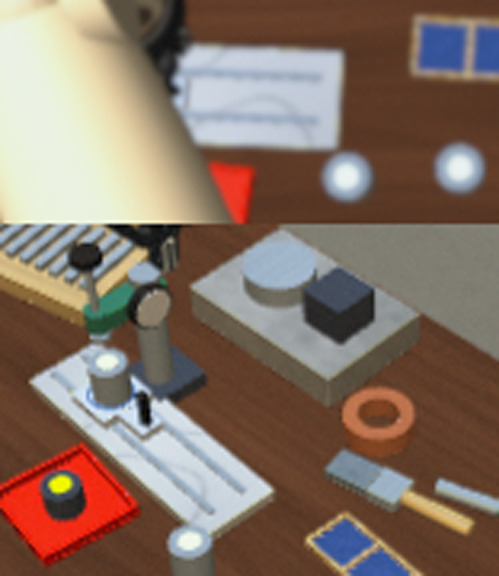

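The side view (lower half) shows the carriage in, with the standard upright under the foot at (107,378). Next I press the knob.

Request:
carry_out --plan '[{"travel":[0,0.1,0],"angular":[0,0,0],"grip":-1},{"travel":[0.01,0.2,0],"angular":[0,0,0],"grip":-1},{"travel":[0.011,0.3,0],"angular":[0,0,0],"grip":-1},{"travel":[0.011,0.4,0],"angular":[0,0,0],"grip":-1},{"travel":[0.011,0.456,0],"angular":[0,0,0],"grip":-1},{"travel":[0.011,0.456,-0.07],"angular":[0,0,0],"grip":-1},{"travel":[0.011,0.456,-0.15],"angular":[0,0,0],"grip":-1},{"travel":[0.011,0.456,-0.15],"angular":[0,0,0],"grip":-1}]'

```text
time: 20.02
ee_pos: [0.5908, 0.3537, 0.2566]
tcp_rot: [-179.4, 0.4, 86.2]
wrist_force: [-0.6, 0.0, -1.2]
opening: -0.0002
grasp_force: 0.0
```

Request:
carry_out --plan '[{"travel":[0,0,-0.02],"angular":[0,0,0],"grip":-1},{"travel":[0,0,-0.04],"angular":[0,0,0],"grip":-1},{"travel":[0,0,-0.06],"angular":[0,0,0],"grip":-1},{"travel":[0,0,-0.08],"angular":[0,0,0],"grip":-1},{"travel":[0,0,-0.1],"angular":[0,0,0],"grip":-1},{"travel":[0,0,-0.12],"angular":[0,0,0],"grip":-1},{"travel":[0,0,-0.12],"angular":[0,0,0],"grip":-1}]'

```text
time: 20.6
ee_pos: [0.5927, 0.3538, 0.2281]
tcp_rot: [180.0, 0.0, 86.2]
wrist_force: [2.2, 0.7, 3.1]
opening: -0.0002
grasp_force: 1.4
```

Request:
carry_out --plan '[{"travel":[0,0,-0.01],"angular":[0,0,0],"grip":-1},{"travel":[0,0,-0.02],"angular":[0,0,0],"grip":-1},{"travel":[0,0,-0.03],"angular":[0,0,0],"grip":-1},{"travel":[0,0,-0.03],"angular":[0,0,0],"grip":-1}]'

```text
time: 20.93
ee_pos: [0.5927, 0.3538, 0.2195]
tcp_rot: [180.0, 0.0, 86.2]
wrist_force: [1.8, -0.8, 3.2]
opening: -0.0001
grasp_force: 1.7
```

Request:
carry_out --plan '[{"travel":[0,0,-0.004],"angular":[0,0,0],"grip":-1},{"travel":[0,0,-0.007],"angular":[0,0,0],"grip":-1},{"travel":[0,0,-0.007],"angular":[0,0,0],"grip":-1}]'

```text
time: 21.18
ee_pos: [0.5927, 0.3538, 0.2182]
tcp_rot: [180.0, -0.0, 86.2]
wrist_force: [2.9, -0.6, 3.3]
opening: -0.0003
grasp_force: 1.7
```

Request:
carry_out --plan '[{"travel":[0,0,-0.004],"angular":[0,0,0],"grip":-1},{"travel":[0,0,-0.007],"angular":[0,0,0],"grip":-1},{"travel":[0,0,-0.007],"angular":[0,0,0],"grip":-1}]'

```text
time: 21.43
ee_pos: [0.5927, 0.3538, 0.218]
tcp_rot: [179.9, -0.1, 86.2]
wrist_force: [-0.8, -3.1, 12.8]
opening: -0.0
grasp_force: 6.7
```

Request:
carry_out --plan '[{"travel":[0,0,-0.004],"angular":[0,0,0],"grip":-1},{"travel":[0,0,-0.004],"angular":[0,0,0],"grip":-1},{"travel":[0,0,-0.004],"angular":[0,0,0],"grip":-1}]'

```text
time: 21.68
ee_pos: [0.5928, 0.3538, 0.218]
tcp_rot: [179.8, -0.1, 86.2]
wrist_force: [-1.2, -4.5, 18.0]
opening: 0.0001
grasp_force: 9.3
```

Contact is at TCP z 0.218, i.e. 33 mm of travel, as expected for a 50 mm standard. I hold for over a second, then release and return to the peg.

Request:
carry_out --plan '[{"travel":[0,0,0],"angular":[0,0,0],"grip":-1},{"travel":[0,0,0],"angular":[0,0,0],"grip":-1},{"travel":[0,0,0],"angular":[0,0,0],"grip":-1},{"travel":[0,0,0],"angular":[0,0,0],"grip":-1},{"travel":[0,0,0],"angular":[0,0,0],"grip":-1},{"travel":[0,0,0],"angular":[0,0,0],"grip":-1},{"travel":[0,0,0],"angular":[0,0,0],"grip":-1},{"travel":[0,0,0],"angular":[0,0,0],"grip":-1}]'

```text
time: 22.35
ee_pos: [0.5928, 0.3539, 0.218]
tcp_rot: [179.8, -0.1, 86.2]
wrist_force: [-1.8, -3.4, 19.4]
opening: -0.0001
grasp_force: 9.3
```

Request:
carry_out --plan '[{"travel":[0,0,0],"angular":[0,0,0],"grip":-1},{"travel":[0,0,0],"angular":[0,0,0],"grip":-1},{"travel":[0,0,0],"angular":[0,0,0],"grip":-1},{"travel":[0,0,0],"angular":[0,0,0],"grip":-1},{"travel":[0,0,0],"angular":[0,0,0],"grip":-1},{"travel":[0,0,0],"angular":[0,0,0],"grip":-1},{"travel":[0,0,0],"angular":[0,0,0],"grip":-1},{"travel":[0,0,0],"angular":[0,0,0],"grip":-1}]'

```text
time: 23.02
ee_pos: [0.5928, 0.3539, 0.2179]
tcp_rot: [179.8, -0.1, 86.2]
wrist_force: [-2.6, -2.7, 18.8]
opening: -0.0005
grasp_force: 9.3
```

Request:
carry_out --plan '[{"travel":[0,0,0.05],"angular":[0,0,0],"grip":-1},{"travel":[0,0,0.1],"angular":[0,0,0],"grip":-1},{"travel":[0,0,0.17],"angular":[0,0,0],"grip":-1},{"travel":[0,0,0.27],"angular":[0,0,0],"grip":-1},{"travel":[0,-0.1,0.3],"angular":[0,0,0],"grip":-1},{"travel":[0,-0.2,0.3],"angular":[0,0,0],"grip":-1},{"travel":[-0.005,-0.32,0.3],"angular":[0,0,0],"grip":-1},{"travel":[-0.012,-0.44,0.3],"angular":[0,0,0],"grip":-1}]'

```text
time: 23.68
ee_pos: [0.5886, 0.2212, 0.3038]
tcp_rot: [-179.9, 0.0, 86.2]
wrist_force: [-0.1, -0.6, 0.3]
opening: 0.0001
grasp_force: 0.0
```

Request:
carry_out --plan '[{"travel":[0,-0.016,-0.1],"angular":[0,0,0],"grip":0},{"travel":[0,-0.016,-0.22],"angular":[0,0,0],"grip":0},{"travel":[0,-0.016,-0.35],"angular":[0,0,0],"grip":0},{"travel":[0,-0.016,-0.48],"angular":[0,0,0],"grip":0},{"travel":[0,-0.016,-0.59],"angular":[0,0,0],"grip":0},{"travel":[0,0.05,-0.615],"angular":[0,0,0],"grip":0},{"travel":[0,0.15,-0.615],"angular":[0,0,0],"grip":0},{"travel":[0,0.22,-0.615],"angular":[0,0,0],"grip":0}]'

```text
time: 24.35
ee_pos: [0.5878, 0.2889, 0.1181]
tcp_rot: [-179.8, 0.1, 86.1]
wrist_force: [0.9, 0.3, 0.6]
opening: 0.043
grasp_force: 0.0
```

Request:
carry_out --plan '[{"travel":[0,0,-0.06],"angular":[0,0,0],"grip":0},{"travel":[0,0,-0.12],"angular":[0,0,0],"grip":0},{"travel":[0,0,-0.175],"angular":[0,0,0],"grip":0},{"travel":[0,0,-0.175],"angular":[0,0,0],"grip":0},{"travel":[0,0,-0.175],"angular":[0,0,0],"grip":-1},{"travel":[0,0,-0.175],"angular":[0,0,0],"grip":-1},{"travel":[0,0,-0.175],"angular":[0,0,0],"grip":-1},{"travel":[0,0,-0.175],"angular":[0,0,0],"grip":-1}]'

```text
time: 25.02
ee_pos: [0.5886, 0.288, 0.0689]
tcp_rot: [-180.0, -0.0, 86.2]
wrist_force: [-5.1, -0.2, 2.7]
opening: 0.0128
grasp_force: 25.4
```

Request:
carry_out --plan '[{"travel":[0,0,0],"angular":[0,0,0],"grip":-1},{"travel":[0,0,0],"angular":[0,0,0],"grip":-1},{"travel":[-0.001,-0.015,0],"angular":[0,0,0],"grip":-1},{"travel":[-0.003,-0.04,0],"angular":[0,0,0],"grip":-1},{"travel":[-0.005,-0.07,0],"angular":[0,0,0],"grip":-1},{"travel":[-0.007,-0.1,0],"angular":[0,0,0],"grip":-1},{"travel":[-0.009,-0.13,0],"angular":[0,0,0],"grip":-1},{"travel":[-0.011,-0.16,0],"angular":[0,0,0],"grip":-1}]'

```text
time: 25.68
ee_pos: [0.5857, 0.2395, 0.0689]
tcp_rot: [180.0, -0.1, 86.2]
wrist_force: [-3.8, 2.3, 4.7]
opening: 0.0125
grasp_force: 25.6
```

Request:
carry_out --plan '[{"travel":[-0.002,-0.03,0],"angular":[0,0,0],"grip":-1},{"travel":[-0.004,-0.06,0],"angular":[0,0,0],"grip":-1},{"travel":[-0.006,-0.09,0],"angular":[0,0,0],"grip":-1},{"travel":[-0.008,-0.12,0],"angular":[0,0,0],"grip":-1},{"travel":[-0.01,-0.15,0],"angular":[0,0,0],"grip":-1},{"travel":[-0.012,-0.18,0],"angular":[0,0,0],"grip":-1},{"travel":[-0.014,-0.205,0],"angular":[0,0,0],"grip":-1},{"travel":[-0.015,-0.225,0],"angular":[0,0,0],"grip":-1}]'

```text
time: 26.35
ee_pos: [0.5815, 0.1716, 0.0689]
tcp_rot: [179.9, -0.0, 86.1]
wrist_force: [-4.5, 2.5, 6.4]
opening: 0.013
grasp_force: 25.7
```

Request:
carry_out --plan '[{"travel":[-0.001,-0.01,0],"angular":[0,0,0],"grip":-1},{"travel":[-0.001,-0.02,0],"angular":[0,0,0],"grip":-1},{"travel":[-0.002,-0.03,0],"angular":[0,0,0],"grip":-1},{"travel":[-0.002,-0.03,0],"angular":[0,0,0],"grip":-1}]'

```text
time: 26.68
ee_pos: [0.581, 0.1624, 0.0689]
tcp_rot: [179.9, -0.0, 86.1]
wrist_force: [-3.2, -0.8, 6.8]
opening: 0.0127
grasp_force: 25.8
```

Request:
carry_out --plan '[{"travel":[0,0,0],"angular":[0,0,0],"grip":0},{"travel":[0,0,0],"angular":[0,0,0],"grip":0},{"travel":[0,0,0],"angular":[0,0,0],"grip":0},{"travel":[0,0,0],"angular":[0,0,0],"grip":0},{"travel":[0,0,0.08],"angular":[0,0,0],"grip":0},{"travel":[0,0,0.18],"angular":[0,0,0],"grip":0},{"travel":[0,0,0.3],"angular":[0,0,0],"grip":1},{"travel":[0,-0.05,0.342],"angular":[0,0,0],"grip":1}]'

```text
time: 27.35
ee_pos: [0.5816, 0.15, 0.1751]
tcp_rot: [179.7, -0.1, 86.3]
wrist_force: [0.7, -0.1, 0.9]
opening: 0.0655
grasp_force: 0.0
```

Request:
carry_out --plan '[{"travel":[0,-0.1,0],"angular":[0,0,0],"grip":1},{"travel":[0,-0.22,0],"angular":[0,0,0],"grip":1},{"travel":[0,-0.34,0],"angular":[0,0,0],"grip":1},{"travel":[0,-0.46,0],"angular":[0,0,0],"grip":1},{"travel":[0,-0.58,0],"angular":[0,0,0],"grip":1},{"travel":[0,-0.7,0],"angular":[0,0,0],"grip":1},{"travel":[0,-0.75,0],"angular":[0,0,0],"grip":1},{"travel":[0,-0.75,0],"angular":[0,0,0],"grip":1}]'

```text
time: 28.02
ee_pos: [0.5803, -0.0801, 0.17]
tcp_rot: [-180.0, 0.0, 85.9]
wrist_force: [-0.4, -0.7, -0.3]
opening: 0.0853
grasp_force: 0.0
```

Run:
```python
from h import *
from dot import dot
c=snap("top");d=snap("side")
import pickle;pickle.dump((c,d),open("c4.pkl","wb"))
for n,P in(("loA",(.4991,.1174,.05)),("loB",(.4854,.0346,.05)),("spare",(.585,.2295,.085))):
    a=dot(c,P,6);b=dot(d,P,6);print(n,a,b,tri(c,a[1],d,b[1]),plane(c,a[1],P[2]))
a=c["frame"][160:235,84:250];b=d["frame"][95:225,140:306]
cv2.imwrite("pics/p4.png",cv2.resize(np.vstack([a,b])[:,:,::-1],None,fx=2.9,fy=2.9,interpolation=cv2.INTER_CUBIC))
```

```text
loA (array([191.7962382 , 214.62276624]), array([191.67857143, 214.67857143]), 28, np.float64(235.0)) (array([199.12395212, 193.01214212]), array([198.73076923, 193.76923077]), 26, np.float64(230.0)) (array([0.49884503, 0.11881906, 0.04517128]), np.float64(0.0012316728178712688)) [0.49893131 0.11777158 0.05      ]
loB (array([218.11276836, 218.45711974]), array([223.55555556, 220.11111111]), 18, np.float64(204.0)) (array([213.18715206, 209.00091073]), array([218.26666667, 211.        ]), 15, np.float64(151.0)) (array([0.48283269, 0.01402565, 0.05956058]), np.float64(0.009267276300429209)) [0.47986739 0.01755577 0.05      ]
spare (array([154.16001247, 186.76332618]), array([154. , 186.5]), 26, np.float64(235.0)) (array([194.90973369, 155.60938077]), array([194.60869565, 156.04347826]), 23, np.float64(228.0)) (array([0.5857962 , 0.23137219, 0.08105422]), np.float64(0.0015760425323753065)) [0.58583616 0.23000842 0.085     ]
```

View pics/p4.png

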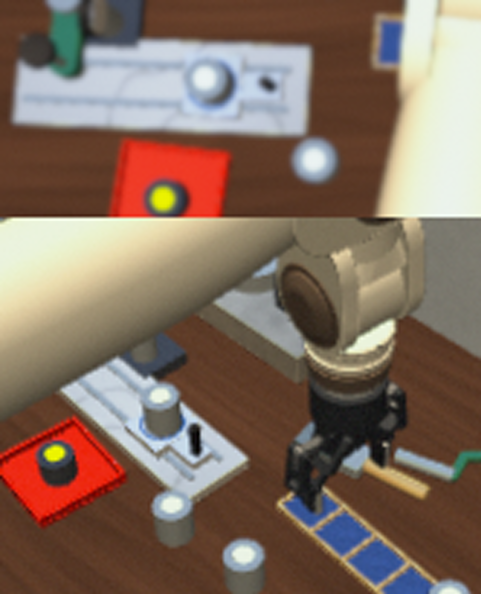

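Carriage is out with the spare upright on it, (0.586, 0.230). Loose B was knocked: it is now at about (243,555) in the side crop, so I'll re-measure it later. Next, fetch the spare.

Request:
carry_out --plan '[{"travel":[0,0.1,0],"angular":[0,0,0],"grip":1},{"travel":[0,0.22,0],"angular":[0,0,0],"grip":1},{"travel":[0,0.35,0],"angular":[0,0,0],"grip":1},{"travel":[0,0.48,0],"angular":[0,0,0],"grip":1},{"travel":[0,0.61,0],"angular":[0,0,0],"grip":1},{"travel":[0,0.74,0],"angular":[0,0,0],"grip":1},{"travel":[0.016,0.87,0],"angular":[0,0,0],"grip":1},{"travel":[0.016,0.96,0],"angular":[0,0,0],"grip":1}]'

```text
time: 28.78
ee_pos: [0.5846, 0.2161, 0.1701]
tcp_rot: [180.0, -0.0, 86.4]
wrist_force: [0.6, -0.2, 0.1]
opening: 0.0855
grasp_force: 0.0
```

Request:
carry_out --plan '[{"travel":[0,0.061,0],"angular":[0,0,0],"grip":1},{"travel":[0,0.061,-0.06],"angular":[0,0,0],"grip":1},{"travel":[0,0.061,-0.14],"angular":[0,0,0],"grip":1},{"travel":[0,0.061,-0.22],"angular":[0,0,0],"grip":1},{"travel":[0,0.061,-0.3],"angular":[0,0,0],"grip":1},{"travel":[0,0.061,-0.364],"angular":[0,0,0],"grip":1},{"travel":[0,0.061,-0.364],"angular":[0,0,0],"grip":1},{"travel":[0,0.061,-0.364],"angular":[0,0,0],"grip":1}]'

```text
time: 29.45
ee_pos: [0.5842, 0.2306, 0.0605]
tcp_rot: [-179.9, 0.0, 86.3]
wrist_force: [0.7, 0.6, 1.3]
opening: 0.0853
grasp_force: 0.0
```

Request:
carry_out --plan '[{"travel":[0,0,0],"angular":[0,0,0],"grip":-1},{"travel":[0,0,0],"angular":[0,0,0],"grip":-1},{"travel":[0,0,0],"angular":[0,0,0],"grip":-1},{"travel":[0,0,0],"angular":[0,0,0],"grip":-1},{"travel":[0,0,0],"angular":[0,0,0],"grip":-1},{"travel":[0,0,0],"angular":[0,0,0],"grip":-1},{"travel":[0,0,0],"angular":[0,0,0],"grip":-1},{"travel":[0,0,0],"angular":[0,0,0],"grip":-1}]' --grip_force 40

```text
time: 30.12
ee_pos: [0.5859, 0.23, 0.0628]
tcp_rot: [179.9, -0.1, 86.2]
wrist_force: [-1.7, 1.3, 5.8]
opening: 0.045
grasp_force: 40.5
```

Request:
carry_out --plan '[{"travel":[0,0,0.06],"angular":[0,0,0],"grip":-1},{"travel":[0,0,0.17],"angular":[0,0,0],"grip":-1},{"travel":[0,0,0.28],"angular":[0,0,0],"grip":-1},{"travel":[0.02,-0.06,0.3],"angular":[0,0,0],"grip":-1},{"travel":[0.05,-0.18,0.3],"angular":[0,0,0],"grip":-1},{"travel":[0.08,-0.31,0.3],"angular":[0,0,0],"grip":-1},{"travel":[0.11,-0.44,0.3],"angular":[0,0,0],"grip":-1},{"travel":[0.14,-0.57,0.3],"angular":[0,0,0],"grip":-1}]'

```text
time: 30.78
ee_pos: [0.6275, 0.0571, 0.1514]
tcp_rot: [180.0, -0.0, 86.2]
wrist_force: [1.1, -0.1, -3.1]
opening: 0.0452
grasp_force: 41.8
```

Request:
carry_out --plan '[{"travel":[0.018,-0.08,0],"angular":[0,0,0],"grip":-1},{"travel":[0.018,-0.113,0],"angular":[0,0,0],"grip":-1},{"travel":[0.018,-0.113,-0.08],"angular":[0,0,0],"grip":-1},{"travel":[0.018,-0.113,-0.17],"angular":[0,0,0],"grip":-1},{"travel":[0.018,-0.113,-0.26],"angular":[0,0,0],"grip":-1},{"travel":[0.018,-0.113,-0.35],"angular":[0,0,0],"grip":-1},{"travel":[0.018,-0.113,-0.37],"angular":[0,0,0],"grip":-1},{"travel":[0.018,-0.113,-0.37],"angular":[0,0,0],"grip":-1}]'

```text
time: 31.45
ee_pos: [0.6311, 0.0251, 0.038]
tcp_rot: [-179.8, 0.0, 86.2]
wrist_force: [0.1, 1.1, -2.1]
opening: 0.0451
grasp_force: 41.8
```

Request:
carry_out --plan '[{"travel":[0,0,-0.01],"angular":[0,0,0],"grip":-1},{"travel":[0,0,-0.02],"angular":[0,0,0],"grip":-1},{"travel":[0,0,-0.028],"angular":[0,0,0],"grip":-1},{"travel":[0,0,-0.028],"angular":[0,0,0],"grip":-1},{"travel":[0,0,-0.028],"angular":[0,0,0],"grip":-1}]'

```text
time: 31.87
ee_pos: [0.633, 0.0248, 0.0324]
tcp_rot: [180.0, -0.0, 86.2]
wrist_force: [0.5, -0.0, -1.8]
opening: 0.0451
grasp_force: 41.8
```

Request:
carry_out --plan '[{"travel":[0,0,-0.001],"angular":[0,0,0],"grip":1},{"travel":[0,0,0],"angular":[0,0,0],"grip":1},{"travel":[0,0,0],"angular":[0,0,0],"grip":1},{"travel":[0,0,0],"angular":[0,0,0],"grip":1},{"travel":[0,0,0.02],"angular":[0,0,0],"grip":1},{"travel":[0,0,0.12],"angular":[0,0,0],"grip":1},{"travel":[0,0,0.24],"angular":[0,0,0],"grip":1},{"travel":[0,0,0.36],"angular":[0,0,0],"grip":1}]'

```text
time: 32.53
ee_pos: [0.632, 0.0248, 0.1409]
tcp_rot: [-179.9, 0.0, 86.2]
wrist_force: [0.8, 0.7, 0.4]
opening: 0.0854
grasp_force: 0.0
```

Request:
carry_out --plan '[{"travel":[-0.05,-0.1,0.03],"angular":[0,0,0],"grip":1},{"travel":[-0.1,-0.2,0.03],"angular":[0,0,0],"grip":1},{"travel":[-0.15,-0.3,0.03],"angular":[0,0,0],"grip":1},{"travel":[-0.2,-0.4,0.03],"angular":[0,0,0],"grip":1},{"travel":[-0.25,-0.5,0.03],"angular":[0,0,0],"grip":1},{"travel":[-0.3,-0.6,0.03],"angular":[0,0,0],"grip":1},{"travel":[-0.35,-0.7,0.03],"angular":[0,0,0],"grip":1},{"travel":[-0.4,-0.8,0.03],"angular":[0,0,0],"grip":1}]'

```text
time: 33.2
ee_pos: [0.5118, -0.2165, 0.1495]
tcp_rot: [180.0, 0.0, 86.2]
wrist_force: [0.6, 0.3, 1.0]
opening: 0.0848
grasp_force: 0.0
```

Run:
```python
from h import *
from dot import dot
c=snap("top");d=snap("side")
import pickle;pickle.dump((c,d),open("c5.pkl","wb"))
f=d["frame"];print("B side guess",plane(d,(223.8,211.4),.05))
B=plane(d,(223.8,211.4),.05)
for n,P in(("loA",(.4991,.1188,.05)),("loB",B),("spare",(.633,.025,.054)),("kit",(.6168,-.199,.054))):
    a=dot(c,P,6);b=dot(d,P,6);print(n,a,b,np.round(tri(c,a[1],d,b[1])[0],4),np.round(plane(c,a[1],P[2]),4))
a=c["frame"][140:240,84:340]
cv2.imwrite("pics/p5.png",cv2.resize(a[:,:,::-1],None,fx=3,fy=3,interpolation=cv2.INTER_CUBIC))
```

```text
B side guess [0.50223799 0.00273619 0.05      ]
loA (array([191.35257094, 214.63146269]), array([191.67857143, 214.67857143]), 28, np.float64(238.0)) (array([198.84145282, 192.78884155]), array([198.73076923, 193.76923077]), 26, np.float64(229.0)) [0.4988 0.1188 0.0452] [0.4989 0.1178 0.05  ]
loB (array([228.18419756, 212.90553795]), array([227.2 , 212.08]), 25, np.float64(237.0)) (array([223.8, 211.4]), array([223.6 , 210.96]), 25, np.float64(230.0)) [0.5049 0.0062 0.0467] [0.5049 0.0058 0.05  ]
spare (array([220.5937756 , 171.86688946]), array([221.        , 171.70833333]), 24, np.float64(237.0)) (array([246.97522688, 184.57263993]), array([246.875     , 185.04166667]), 24, np.float64(227.0)) [0.6331 0.0244 0.0522] [0.6335 0.0237 0.054 ]
kit (array([291.29644545, 175.42768322]), array([290.33333333, 175.66666667]), 9, np.float64(226.0)) (array([294.94290457, 224.85126245]), array([295.12, 225.84]), 25, np.float64(228.0)) [ 0.6186 -0.1975  0.045 ] [ 0.6161 -0.1959  0.054 ]
```

View pics/p5.png

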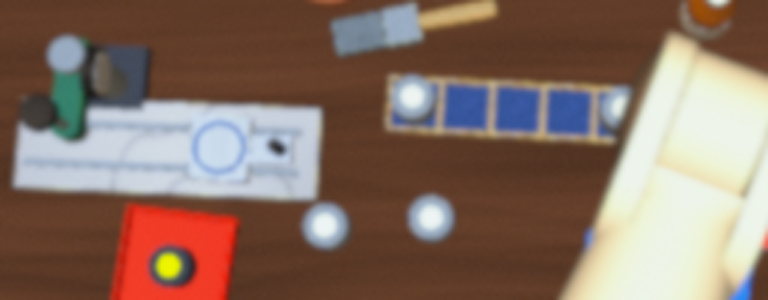

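Spare sits in the first pocket at p5 (412,100). Loose B is re-measured at (0.505, 0.006) and loose A at (0.499, 0.118). Loose B goes to pocket 2.

Request:
carry_out --plan '[{"travel":[0,0.11,0],"angular":[0,0,0],"grip":1},{"travel":[-0.01,0.24,0],"angular":[0,0,0],"grip":1},{"travel":[-0.027,0.37,0],"angular":[0,0,0],"grip":1},{"travel":[-0.027,0.5,0],"angular":[0,0,0],"grip":1},{"travel":[-0.027,0.63,0],"angular":[0,0,0],"grip":1},{"travel":[-0.027,0.72,0],"angular":[0,0,0],"grip":1},{"travel":[-0.027,0.737,0],"angular":[0,0,0],"grip":1},{"travel":[-0.027,0.737,-0.05],"angular":[0,0,0],"grip":1}]'

```text
time: 33.97
ee_pos: [0.5059, 0.0082, 0.1367]
tcp_rot: [179.7, -0.0, 86.4]
wrist_force: [0.6, -0.2, -0.2]
opening: 0.0852
grasp_force: 0.0
```

Request:
carry_out --plan '[{"travel":[0,0,-0.1],"angular":[0,0,0],"grip":1},{"travel":[0,0,-0.19],"angular":[0,0,0],"grip":1},{"travel":[0,0,-0.27],"angular":[0,0,0],"grip":1},{"travel":[0,0,-0.34],"angular":[0,0,0],"grip":1},{"travel":[0,0,-0.36],"angular":[0,0,0],"grip":1},{"travel":[0,0,-0.36],"angular":[0,0,0],"grip":1},{"travel":[0,0,-0.36],"angular":[0,0,0],"grip":1}]'

```text
time: 34.55
ee_pos: [0.5051, 0.0058, 0.0267]
tcp_rot: [180.0, -0.0, 86.2]
wrist_force: [-0.2, 0.2, 0.3]
opening: 0.0852
grasp_force: 0.0
```

Request:
carry_out --plan '[{"travel":[0,0,0],"angular":[0,0,0],"grip":-1},{"travel":[0,0,0],"angular":[0,0,0],"grip":-1},{"travel":[0,0,0],"angular":[0,0,0],"grip":-1},{"travel":[0,0,0],"angular":[0,0,0],"grip":-1},{"travel":[0,0,0],"angular":[0,0,0],"grip":-1},{"travel":[0,0,0],"angular":[0,0,0],"grip":-1},{"travel":[0,0,0],"angular":[0,0,0],"grip":-1},{"travel":[0,0,0],"angular":[0,0,0],"grip":-1}]'

```text
time: 35.22
ee_pos: [0.5051, 0.0059, 0.0269]
tcp_rot: [179.9, -0.0, 86.2]
wrist_force: [-1.6, -0.0, 6.3]
opening: 0.0452
grasp_force: 40.4
```

Request:
carry_out --plan '[{"travel":[0,0,0.08],"angular":[0,0,0],"grip":-1},{"travel":[0,0,0.2],"angular":[0,0,0],"grip":-1},{"travel":[0,0,0.32],"angular":[0,0,0],"grip":-1},{"travel":[0.08,-0.03,0.35],"angular":[0,0,0],"grip":-1},{"travel":[0.19,-0.06,0.35],"angular":[0,0,0],"grip":-1},{"travel":[0.3,-0.09,0.35],"angular":[0,0,0],"grip":-1},{"travel":[0.39,-0.123,0.35],"angular":[0,0,0],"grip":-1},{"travel":[0.413,-0.123,0.35],"angular":[0,0,0],"grip":-1}]'

```text
time: 35.88
ee_pos: [0.6314, -0.0326, 0.1294]
tcp_rot: [180.0, 0.0, 86.1]
wrist_force: [-0.1, -0.4, -3.4]
opening: 0.0448
grasp_force: 42.9
```

Request:
carry_out --plan '[{"travel":[0,0,0],"angular":[0,0,0],"grip":-1},{"travel":[0,0,-0.08],"angular":[0,0,0],"grip":-1},{"travel":[0,0,-0.17],"angular":[0,0,0],"grip":-1},{"travel":[0,0,-0.25],"angular":[0,0,0],"grip":-1},{"travel":[0,0,-0.31],"angular":[0,0,0],"grip":-1},{"travel":[0,0,-0.31],"angular":[0,0,0],"grip":-1},{"travel":[0,0,-0.322],"angular":[0,0,0],"grip":-1},{"travel":[0,0,-0.332],"angular":[0,0,0],"grip":-1}]'

```text
time: 36.55
ee_pos: [0.6286, -0.0309, 0.0326]
tcp_rot: [179.9, -0.0, 86.2]
wrist_force: [-0.7, -1.4, -3.1]
opening: 0.0446
grasp_force: 43.3
```

Request:
carry_out --plan '[{"travel":[0,0,0],"angular":[0,0,0],"grip":-1},{"travel":[0,0,0],"angular":[0,0,0],"grip":-1}]'

```text
time: 36.72
ee_pos: [0.6288, -0.031, 0.0323]
tcp_rot: [179.9, -0.0, 86.2]
wrist_force: [-0.0, 0.2, -3.6]
opening: 0.0444
grasp_force: 43.3
```

Request:
carry_out --plan '[{"travel":[0,0,-0.001],"angular":[0,0,0],"grip":1},{"travel":[0,0,-0.001],"angular":[0,0,0],"grip":1},{"travel":[0,0,0],"angular":[0,0,0],"grip":1},{"travel":[0,0,0],"angular":[0,0,0],"grip":1},{"travel":[0,0,0.02],"angular":[0,0,0],"grip":1},{"travel":[0,0,0.12],"angular":[0,0,0],"grip":1},{"travel":[0,0,0.24],"angular":[0,0,0],"grip":1},{"travel":[0,0,0.367],"angular":[0,0,0],"grip":1}]'

```text
time: 37.38
ee_pos: [0.6277, -0.031, 0.142]
tcp_rot: [-179.9, 0.0, 86.2]
wrist_force: [1.4, 0.2, 1.0]
opening: 0.0855
grasp_force: 0.0
```

Request:
carry_out --plan '[{"travel":[-0.08,0.08,0],"angular":[0,0,0],"grip":1},{"travel":[-0.17,0.17,0],"angular":[0,0,0],"grip":1},{"travel":[-0.26,0.27,0],"angular":[0,0,0],"grip":1},{"travel":[-0.35,0.37,0],"angular":[0,0,0],"grip":1},{"travel":[-0.42,0.46,0],"angular":[0,0,0],"grip":1},{"travel":[-0.434,0.496,0],"angular":[0,0,0],"grip":1},{"travel":[-0.434,0.496,0],"angular":[0,0,0],"grip":1},{"travel":[-0.434,0.496,-0.06],"angular":[0,0,0],"grip":1}]'

```text
time: 38.05
ee_pos: [0.5001, 0.1186, 0.1268]
tcp_rot: [179.7, -0.1, 86.3]
wrist_force: [0.6, 0.1, -0.2]
opening: 0.0852
grasp_force: 0.0
```

Run:
```python
from h import *
from dot import dot
d=snap("side");import pickle;c0,d0=pickle.load(open("c5.pkl","rb"))
b=d["frame"];x=dot(d,(.4991,.1188,.05),7);print(x, plane(d,(198.7,193.8),.05))
```

```text
(array([198.84145282, 192.78884155]), array([198.73076923, 193.76923077]), 26, np.float64(241.0)) [0.4958506 0.1158968 0.05     ]
```

Request:
carry_out --plan '[{"travel":[0,0,-0.09],"angular":[0,0,0],"grip":1},{"travel":[0,0,-0.18],"angular":[0,0,0],"grip":1},{"travel":[0,0,-0.25],"angular":[0,0,0],"grip":1},{"travel":[0,0,-0.31],"angular":[0,0,0],"grip":1},{"travel":[0,0,-0.325],"angular":[0,0,0],"grip":1},{"travel":[0,0,-0.325],"angular":[0,0,0],"grip":1},{"travel":[0,0,-0.325],"angular":[0,0,0],"grip":1}]'

```text
time: 38.68
ee_pos: [0.499, 0.1173, 0.0265]
tcp_rot: [180.0, -0.0, 86.1]
wrist_force: [0.1, -0.2, 0.2]
opening: 0.0853
grasp_force: 0.0
```

Request:
carry_out --plan '[{"travel":[0,0,0],"angular":[0,0,0],"grip":-1},{"travel":[0,0,0],"angular":[0,0,0],"grip":-1},{"travel":[0,0,0],"angular":[0,0,0],"grip":-1},{"travel":[0,0,0],"angular":[0,0,0],"grip":-1},{"travel":[0,0,0],"angular":[0,0,0],"grip":-1},{"travel":[0,0,0],"angular":[0,0,0],"grip":-1},{"travel":[0,0,0],"angular":[0,0,0],"grip":-1},{"travel":[0,0,0],"angular":[0,0,0],"grip":-1}]'

```text
time: 39.35
ee_pos: [0.4987, 0.1179, 0.0268]
tcp_rot: [179.9, -0.0, 86.2]
wrist_force: [-1.5, -0.2, 5.5]
opening: 0.045
grasp_force: 40.7
```

Request:
carry_out --plan '[{"travel":[0,0,0.08],"angular":[0,0,0],"grip":-1},{"travel":[0,0,0.2],"angular":[0,0,0],"grip":-1},{"travel":[0,0,0.32],"angular":[0,0,0],"grip":-1},{"travel":[0.05,-0.08,0.4],"angular":[0,0,0],"grip":-1},{"travel":[0.12,-0.18,0.4],"angular":[0,0,0],"grip":-1},{"travel":[0.18,-0.28,0.4],"angular":[0,0,0],"grip":-1},{"travel":[0.24,-0.39,0.4],"angular":[0,0,0],"grip":-1},{"travel":[0.3,-0.5,0.4],"angular":[0,0,0],"grip":-1}]'

```text
time: 40.02
ee_pos: [0.5888, -0.0336, 0.1457]
tcp_rot: [-180.0, -0.0, 86.2]
wrist_force: [1.2, 0.4, -3.3]
opening: 0.0451
grasp_force: 42.7
```

Request:
carry_out --plan '[{"travel":[0.06,-0.09,0],"angular":[0,0,0],"grip":-1},{"travel":[0.11,-0.16,0],"angular":[0,0,0],"grip":-1},{"travel":[0.121,-0.183,0],"angular":[0,0,0],"grip":-1},{"travel":[0.121,-0.183,-0.06],"angular":[0,0,0],"grip":-1},{"travel":[0.121,-0.183,-0.14],"angular":[0,0,0],"grip":-1},{"travel":[0.121,-0.183,-0.22],"angular":[0,0,0],"grip":-1},{"travel":[0.121,-0.183,-0.3],"angular":[0,0,0],"grip":-1},{"travel":[0.121,-0.183,-0.355],"angular":[0,0,0],"grip":-1}]'

```text
time: 40.68
ee_pos: [0.6232, -0.0865, 0.0364]
tcp_rot: [-179.8, -0.0, 86.2]
wrist_force: [-0.1, -0.3, -3.2]
opening: 0.0453
grasp_force: 42.9
```

Request:
carry_out --plan '[{"travel":[0,0,0],"angular":[0,0,0],"grip":-1},{"travel":[0,0,-0.01],"angular":[0,0,0],"grip":-1},{"travel":[0,0,-0.02],"angular":[0,0,0],"grip":-1},{"travel":[0,0,-0.027],"angular":[0,0,0],"grip":-1},{"travel":[0,0,-0.027],"angular":[0,0,0],"grip":-1},{"travel":[0,0,-0.027],"angular":[0,0,0],"grip":-1}]'

```text
time: 41.18
ee_pos: [0.625, -0.0871, 0.0319]
tcp_rot: [179.9, 0.0, 86.2]
wrist_force: [-1.2, 0.9, -3.6]
opening: 0.045
grasp_force: 42.7
```

Request:
carry_out --plan '[{"travel":[0,0,-0.001],"angular":[0,0,0],"grip":1},{"travel":[0,0,-0.001],"angular":[0,0,0],"grip":1},{"travel":[0,0,0],"angular":[0,0,0],"grip":1},{"travel":[0,0,0],"angular":[0,0,0],"grip":1},{"travel":[0,0,0.02],"angular":[0,0,0],"grip":1},{"travel":[0,0,0.12],"angular":[0,0,0],"grip":1},{"travel":[0,0,0.24],"angular":[0,0,0],"grip":1},{"travel":[0,0,0.367],"angular":[0,0,0],"grip":1}]'

```text
time: 41.85
ee_pos: [0.6238, -0.087, 0.142]
tcp_rot: [-179.9, -0.0, 86.2]
wrist_force: [0.8, -0.5, 0.3]
opening: 0.0853
grasp_force: 0.0
```

Request:
carry_out --plan '[{"travel":[-0.02,-0.08,0.1],"angular":[0,0,0],"grip":1},{"travel":[-0.08,-0.18,0.2],"angular":[0,0,0],"grip":0},{"travel":[-0.14,-0.29,0.24],"angular":[0,0,0],"grip":0},{"travel":[-0.2,-0.4,0.24],"angular":[0,0,0],"grip":0},{"travel":[-0.25,-0.52,0.24],"angular":[0,0,0],"grip":0},{"travel":[-0.25,-0.65,0.24],"angular":[0,0,0],"grip":0},{"travel":[-0.25,-0.78,0.24],"angular":[0,0,0],"grip":0},{"travel":[-0.25,-0.9,0.24],"angular":[0,0,0],"grip":0}]'

```text
time: 42.52
ee_pos: [0.5489, -0.3593, 0.2143]
tcp_rot: [179.9, 0.0, 86.1]
wrist_force: [1.5, -0.4, -0.8]
opening: 0.0427
grasp_force: 0.0
```

Run:
```python
from h import *
from dot import dot
c=snap("top");d=snap("side")
import pickle;pickle.dump((c,d),open("c6.pkl","wb"))
for n,P in(("spare",(.633,.025,.054)),("B",(.6289,-.0309,.054)),("A",(.6249,-.0869,.054)),("kit",(.6168,-.199,.054))):
    a=dot(c,P,6);b=dot(d,P,6);print(n,a[1],b[1],np.round(tri(c,a[1],d,b[1])[0],4),np.round(plane(c,a[1],P[2]),4))
a=c["frame"][140:240,84:340];b=d["frame"][130:330,130:386]
cv2.imwrite("pics/p6.png",cv2.resize(np.vstack([a,b])[:,:,::-1],None,fx=2,fy=2,interpolation=cv2.INTER_CUBIC))
```

```text
spare [221.         171.70833333] [246.83333333 185.20833333] [0.6332 0.0245 0.0511] [0.6335 0.0237 0.054 ]
B [238.125      172.66666667] [258.14285714 194.35714286] [ 0.6294 -0.0304  0.0518] [ 0.6292 -0.0307  0.054 ]
A [256.21428571 173.5       ] [270.13333333 204.36666667] [ 0.6253 -0.0877  0.0522] [ 0.6253 -0.088   0.054 ]
kit [291.34615385 175.65384615] [294.65625 225.4375 ] [ 0.6162 -0.1991  0.0517] [ 0.6161 -0.1991  0.054 ]
```

View pics/p6.png

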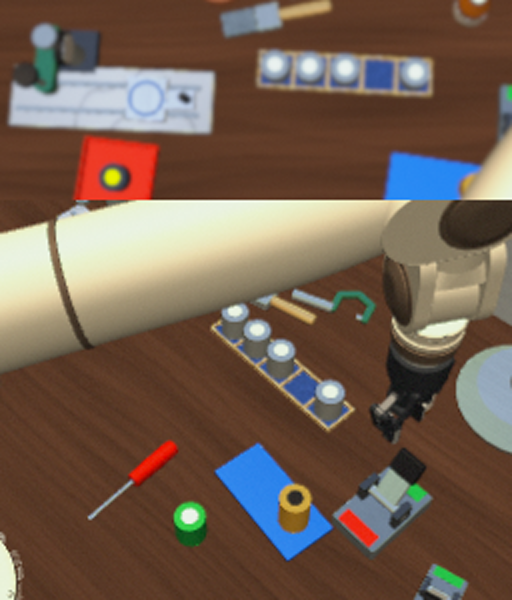

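Top view: four standards in pockets at (275,66), (310,68), (345,69), (414,74), tops all 52 mm like the kit. The short one is in the tray, the carriage is out, and nothing is left on the bench. Isolator off is last.

Request:
carry_out --plan '[{"travel":[0.04,-0.04,0],"angular":[0,0,0],"grip":0.41},{"travel":[0.073,-0.064,0],"angular":[0,0,0],"grip":0.41},{"travel":[0.073,-0.064,0],"angular":[0,0,0],"grip":0.41},{"travel":[0.073,-0.064,-0.1],"angular":[0,0,0],"grip":0.41},{"travel":[0.073,-0.064,-0.2],"angular":[0,0,0],"grip":0.41},{"travel":[0.073,-0.064,-0.3],"angular":[0,0,0],"grip":0.41},{"travel":[0.073,-0.064,-0.377],"angular":[0,0,0],"grip":0.41},{"travel":[0.073,-0.064,-0.377],"angular":[0,0,0],"grip":0.41}]'

```text
time: 43.28
ee_pos: [0.5693, -0.3741, 0.0948]
tcp_rot: [-179.6, -0.2, 86.2]
wrist_force: [-0.4, 0.8, -0.8]
opening: 0.0602
grasp_force: 0.0
```

Request:
carry_out --plan '[{"travel":[-0.04,0,0],"angular":[0,0,0],"grip":0.41},{"travel":[-0.08,0,0],"angular":[0,0,0],"grip":0.41},{"travel":[-0.12,0,0],"angular":[0,0,0],"grip":0.41},{"travel":[-0.16,0,0],"angular":[0,0,0],"grip":0.41},{"travel":[-0.2,0,0],"angular":[0,0,0],"grip":0.41},{"travel":[-0.25,0,0],"angular":[0,0,0],"grip":0.41},{"travel":[-0.3,0,0],"angular":[0,0,0],"grip":0.41},{"travel":[-0.327,0,0],"angular":[0,0,0],"grip":0.41}]'

```text
time: 43.95
ee_pos: [0.4726, -0.3761, 0.1025]
tcp_rot: [179.9, 0.1, 86.2]
wrist_force: [-0.2, -0.0, -0.2]
opening: 0.0599
grasp_force: 0.0
```

Request:
carry_out --plan '[{"travel":[0,0,0],"angular":[0,0,0],"grip":0.41},{"travel":[0.04,0,0],"angular":[0,0,0],"grip":0.41},{"travel":[0.045,0,0],"angular":[0,0,0],"grip":0.41},{"travel":[0.045,0,0.1],"angular":[0,0,0],"grip":0.41},{"travel":[0.045,0,0.22],"angular":[0,0,0],"grip":0.41},{"travel":[0.045,0,0.35],"angular":[0,0,0],"grip":0.41},{"travel":[0.045,0.05,0.45],"angular":[0,0,0],"grip":0.41},{"travel":[0.045,0.15,0.48],"angular":[0,0,0],"grip":0.41}]'

```text
time: 44.62
ee_pos: [0.488, -0.3331, 0.2493]
tcp_rot: [179.7, 0.2, 86.1]
wrist_force: [1.2, -0.1, 0.9]
opening: 0.0601
grasp_force: 0.0
```

Request:
carry_out --plan '[{"travel":[0,0.1,0],"angular":[0,0,0],"grip":0.41},{"travel":[0,0.2,0],"angular":[0,0,0],"grip":0.41},{"travel":[0,0.25,0],"angular":[0,0,0],"grip":0.41},{"travel":[0,0.25,0],"angular":[0,0,0],"grip":0.41},{"travel":[0,0.25,0],"angular":[0,0,0],"grip":0.41}]'

```text
time: 45.03
ee_pos: [0.4873, -0.2558, 0.2445]
tcp_rot: [180.0, 0.0, 86.3]
wrist_force: [0.5, 0.2, 0.1]
opening: 0.0601
grasp_force: 0.0
```

Run:
```python
from h import *
d=snap("side");b=d["frame"][130:330,130:386]
cv2.imwrite("pics/p7.png",cv2.resize(b[:,:,::-1],None,fx=2.5,fy=2.5,interpolation=cv2.INTER_CUBIC))
```

```text
(no output)
```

View pics/p7.png

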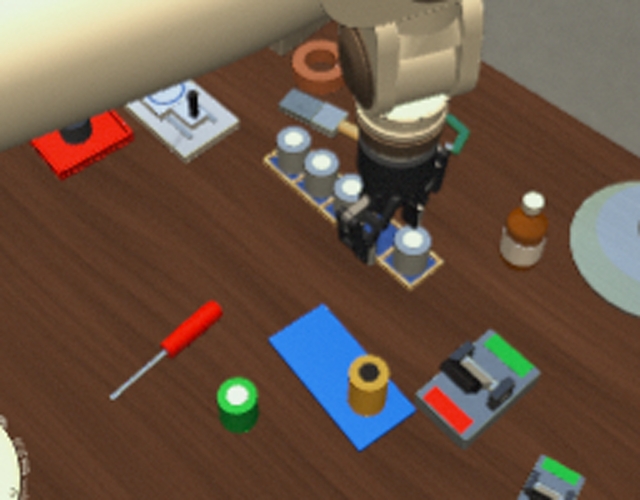

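The handle at (460,376) leans to the red end, so the isolator is off. The set is in place and the gripper is clear, so I hand the job in.

```bash
python3 -c "
from h import *
print(ticket.job_done())"
```

```text
the job is handed in; nothing more can be done
None
```

I ran the whole job and handed it in at about 45 s; the hand-in gave no verdict. The short standard is in the red tray. The spare was proved under the foot for over a second, then put in the case with both loose standards. The carriage is out and the isolator was switched off last.

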